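# Weigh a batch of turned parts on the lever balance and lock it

## Task

Stand every turned part from the black mat on the balance's green pan, then put weights on the blue pan until the beam is as level as these weights can make it, and let it settle, hands off, with the bolt still drawn back. Then slide the red-knobbed bolt fully home into the brass keeper to lock the beam, and only after that move all the parts into the green crate, standing flat on its floor, side by side. Leave the weights used on the blue pan as the record, with the bolt home, and do not disturb the other things on the bench.

Things in the scene. Friction and masses are not known exactly. Their poses are not given: they have to be found in the camera images.
- gear_mid (a point): Steel gear blank (toothed round base): 60-72 mm wide base 18 mm thick with a 34 mm wide, 38 mm tall round hub standing on it (black dot on top); 56 mm tall in all. This point is its centre, 28 mm above its underside; z is up when it stands on its base. Weight unknown, about 180 to 400 g. May be absent (None)
- flange_mid (a point): Copper-coloured round flange with six dark bolt holes: 60-72 mm wide base 18 mm thick with a 34 mm wide, 38 mm tall round hub standing on it (black dot on top); 56 mm tall in all. This point is its centre, 28 mm above its underside; z is up when it stands on its base. Weight unknown, about 180 to 400 g. May be absent (None)
- pulley_mid (a point): Aluminium pulley with a grooved round base: 60-72 mm wide base 18 mm thick with a 34 mm wide, 38 mm tall round hub standing on it (black dot on top); 56 mm tall in all. This point is its centre, 28 mm above its underside; z is up when it stands on its base. Weight unknown, about 180 to 400 g. May be absent (None)
- housing_mid (a point): Grey bearing housing with a square base (58 mm) with four dark holes: base 18 mm thick with a 34 mm wide, 38 mm tall round hub standing on it (black dot on top); 56 mm tall in all. This point is its centre, 28 mm above its underside; z is up when it stands on its base. Weight unknown, about 180 to 400 g. May be absent (None)
- w100_mid (a point): 100 g weight: yellow round body 44 mm wide and 24 mm tall with a plain brass knob 22 mm wide and 34 mm tall on top; 58 mm tall in all. This point is its centre, 29 mm above its underside; z up
- w200_mid (a point): 200 g weight: blue round body 50 mm wide and 28 mm tall with a plain brass knob 22 mm wide and 34 mm tall on top; 62 mm tall in all. This point is its centre, 31 mm above its underside; z up
- w400a_mid (a point): 400 g weight: red round body 56 mm wide and 30 mm tall with a plain brass knob 22 mm wide and 34 mm tall on top; 64 mm tall in all. This point is its centre, 32 mm above its underside; z up
- w400b_mid (a point): 400 g weight: red round body 56 mm wide and 30 mm tall with a plain brass knob 22 mm wide and 34 mm tall on top; 64 mm tall in all. This point is its centre, 32 mm above its underside; z up
- parts_pan (a point): Green pan of the balance, for the parts: floor 168 mm square inside, with an 11 mm high rim. This point is the centre of the floor's upper surface, which is 85 mm above the table when the beam is level and always stays horizontal; x points away from the robot along the pan's edge, y along the beam towards the green pan, z up. It sinks 1.5 mm for each 0.01 rad of beam tilt.
- weights_pan (a point): Blue pan of the balance, for the weights: floor 168 mm square inside, with an 11 mm high rim. This point is the centre of the floor's upper surface, which is 85 mm above the table when the beam is level and always stays horizontal; x points away from the robot along the pan's edge, y along the beam towards the green pan, z up. It rises 1.5 mm for each 0.01 rad of beam tilt. The two pan centres are 300 mm apart. Where a thing stands on a pan makes no difference to the balance.
- beam (a joint): Tilt of the balance beam, rad: 0 is level, positive when the green pan (parts) is down, negative when the blue pan (weights) is down; it swings for about 2 s after a change. It tilts about 0.04 rad for each 100 g of difference and stops at +-0.2 rad (500 g or more). The brass keeper is a slot in an upright on the middle of the beam (its top 170 mm above the table); it moves sideways as the beam tilts; a red zero mark stands behind it.
- bolt (a joint): Travel of the locking bolt, m: 0 fully drawn back towards the robot, 0.052 fully home. Home, its nose is through the slot of the brass keeper and holds the beam within about 0.05 rad of level; it enters only when the beam is near level. It slides freely with about 2 N of friction plus 8 N per m/s, and stays where it is left.
- bolt_knob (a point): Red upright knob of the locking bolt, 18 mm wide round, on the pedestal midway between the pans. This point is on its axis, 18 mm below its top (191 mm above the table) and 37 mm above the bolt's pedestal. x is the way the bolt slides home (away from the robot), y lies along the level beam towards the green pan.
- crate_in (a point): Low green crate for weighed parts, fixed: 180 mm square inside, walls 30 mm tall outside and 5 mm thick. This point is the centre of its inner floor (5 mm above the table); x and y lie along its walls.
- mat: Black rubber mat, fixed, 190 mm square and 3 mm thick, on which the parts stand at first. Origin at the centre of its underside.
- bearing: Bystander: loose steel bearing ring 52 mm wide, 18 mm tall, lying in front of the balance. Not a part to be weighed. Origin at the centre of its underside.
- spanner: Bystander: loose spanner, 170 mm, lying behind the balance.
- grease_tin: Bystander: loose blue tin 80 mm wide, 90 mm tall, behind the balance. Origin at the centre of its underside.
There are look-alikes about, which are no part of the job. What is shaped like the part that bears w400a_mid but pink or turquoise is not meant.

How it is judged:
On the way, in this order (a step that is already met when the one before it is completed fails the run):
1. every part stands on the green pan and the weights hold the beam level (within 0.035 rad), settled for a second, bolt still drawn, the robot not touching the balance (x of gear_mid in the frame of parts_pan between -0.075 and 0.075 m and y of gear_mid in the frame of parts_pan between -0.075 and 0.075 m and z of gear_mid in the frame of parts_pan between 0.015 and 0.042 m and angle between each of gear_mid, flange_mid, pulley_mid, housing_mid's own z axis and vertical below 0.3 rad and x of flange_mid in the frame of parts_pan between -0.075 and 0.075 m and y of flange_mid in the frame of parts_pan between -0.075 and 0.075 m and z of flange_mid in the frame of parts_pan between 0.015 and 0.042 m and x of pulley_mid in the frame of parts_pan between -0.075 and 0.075 m and y of pulley_mid in the frame of parts_pan between -0.075 and 0.075 m and z of pulley_mid in the frame of parts_pan between 0.015 and 0.042 m and x of housing_mid in the frame of parts_pan between -0.075 and 0.075 m and y of housing_mid in the frame of parts_pan between -0.075 and 0.075 m and z of housing_mid in the frame of parts_pan between 0.015 and 0.042 m and value of joint beam between -0.035 and 0.035 rad and velocity of joint beam between -0.03 and 0.03 rad/s and contact force between each of the fingers, the arm and balance below 0.3 N and value of joint bolt below 0.02 m), for 1 s.
2. the bolt is home in its keeper (past 44 mm) while every part still stands on the green pan (x of gear_mid in the frame of parts_pan between -0.075 and 0.075 m and y of gear_mid in the frame of parts_pan between -0.075 and 0.075 m and z of gear_mid in the frame of parts_pan between 0.015 and 0.042 m and angle between each of gear_mid, flange_mid, pulley_mid, housing_mid's own z axis and vertical below 0.3 rad and x of flange_mid in the frame of parts_pan between -0.075 and 0.075 m and y of flange_mid in the frame of parts_pan between -0.075 and 0.075 m and z of flange_mid in the frame of parts_pan between 0.015 and 0.042 m and x of pulley_mid in the frame of parts_pan between -0.075 and 0.075 m and y of pulley_mid in the frame of parts_pan between -0.075 and 0.075 m and z of pulley_mid in the frame of parts_pan between 0.015 and 0.042 m and x of housing_mid in the frame of parts_pan between -0.075 and 0.075 m and y of housing_mid in the frame of parts_pan between -0.075 and 0.075 m and z of housing_mid in the frame of parts_pan between 0.015 and 0.042 m and value of joint bolt above 0.044 m), for 0.3 s.
At the end, for the whole second after the job is handed in: Every part present stands flat (tilt under 0.3 rad), at rest, on the crate's floor, its centre within 75 mm of the crate's centre along each wall; the bolt is past 44 mm; the weights are still on the blue pan, so the beam leans to their side (beyond 0.015 rad) at rest (x of gear_mid in the frame of crate_in between -0.075 and 0.075 m and y of gear_mid in the frame of crate_in between -0.075 and 0.075 m and z of gear_mid in the frame of crate_in between 0.015 and 0.042 m and angle between each of gear_mid, flange_mid, pulley_mid, housing_mid's own z axis and vertical below 0.3 rad and linear speed of each of gear, flange, pulley, housing below 0.03 m/s and x of flange_mid in the frame of crate_in between -0.075 and 0.075 m and y of flange_mid in the frame of crate_in between -0.075 and 0.075 m and z of flange_mid in the frame of crate_in between 0.015 and 0.042 m and x of pulley_mid in the frame of crate_in between -0.075 and 0.075 m and y of pulley_mid in the frame of crate_in between -0.075 and 0.075 m and z of pulley_mid in the frame of crate_in between 0.015 and 0.042 m and x of housing_mid in the frame of crate_in between -0.075 and 0.075 m and y of housing_mid in the frame of crate_in between -0.075 and 0.075 m and z of housing_mid in the frame of crate_in between 0.015 and 0.042 m and value of joint bolt above 0.044 m and value of joint beam below -0.015 rad and velocity of joint beam between -0.03 and 0.03 rad/s); the robot touches nothing.
It fails at once if a weight is lifted off or put on the blue pan when the bolt is home (value of joint bolt above 0.044 m and ((x of w100_mid in the frame of weights_pan between -0.1 and 0.1 m and y of w100_mid in the frame of weights_pan between -0.1 and 0.1 m and z of w100_mid in the frame of weights_pan between 0.065 and 0.16 m) or (x of w200_mid in the frame of weights_pan between -0.1 and 0.1 m and y of w200_mid in the frame of weights_pan between -0.1 and 0.1 m and z of w200_mid in the frame of weights_pan between 0.065 and 0.16 m) or (x of w400a_mid in the frame of weights_pan between -0.1 and 0.1 m and y of w400a_mid in the frame of weights_pan between -0.1 and 0.1 m and z of w400a_mid in the frame of weights_pan between 0.065 and 0.16 m) or (x of w400b_mid in the frame of weights_pan between -0.1 and 0.1 m and y of w400b_mid in the frame of weights_pan between -0.1 and 0.1 m and z of w400b_mid in the frame of weights_pan between 0.065 and 0.16 m))).
It fails at once if a bystander is moved by more than 40 mm or tipped over (distance of any of bearing, spanner, grease_tin from where it was at the start of the episode above 0.04 m or angle between any of bearing, grease_tin's own z axis and vertical above 0.5 rad).
Of gear, flange, pulley, housing only 2 to 3 are there at a start; the rules pass over those that are not, and their reading is None.
At some moment in a run one of gear, flange, pulley, housing, w100, w200, w400a, w400b may be knocked a few centimetres aside while the robot is not near it.
It also fails if it takes over 210 s, if anything falls off the work surface, if the arm or the gripper's body presses on something with over 40 N, if the wrist force passes 120 N, or if a joint passes its speed limit or range.

## Robot

A 7-joint arm with a two-finger parallel gripper is mounted at the origin on the work surface. World frame = base frame: x ahead of the robot, y to its left, z up, the work surface at z = 0. Lengths are in m, angles in rad, forces in N, time in s.
With the tool pointing down it reaches from about 0.4 to 0.85 m from the base axis. Payload 4.4 kg.
Tool frame: the origin (TCP) lies at the very end of the fingers, on their centre line; the grasp point (between the pads) lies 19 mm behind it; x points along the fingers, z is the direction in which the jaws open and shut, and the axes are right-handed (so a half turn about x gives the same grasp; the last joint's range is limited). The gripper opens to 94 mm and grips with 3 to 60 N. Pads are 16 mm wide; open, the fingers measure 119 mm over their backs; the gripper's body (75 mm by 177 mm) begins 78 mm behind the grasp point.
Start: joints at [-1.254, 0.628, 0.038, 1.517, -0.027, 0.996, -0.02], TCP at [0.243, 0.603, 0.205] pointing down, gripper open.
Joint ranges: [-3.06, 3.06], [-0.37, 2.12], [-1.25, 1.32], [0.18, 2.47], [-1.1, 4.24], [0.23, 1.98], [-2.94, 2.94]. Speed limits (rad/s): [2.57, 2.57, 3.14, 3.14, 3.14, 3.14, 3.14].

## Interface

Orientations are given as a unit quaternion [x, y, z, w].
In Python, from cell import arm, cams, workorder gives the robot as it stands. The module is installed in compiled form; this text tells all that it offers.
- The arm moves only by the tool move_arm, never from a script. Its argument "moves" is text: rows parted by semicolons, each of 4 numbers parted by spaces: the shift along the tool's x, y, z in mm, then the turn about the tool's x in rad. In form: tx ty tz twist; .... A call has 1 to 12 rows; each row shifts and turns the pose as measured when the row begins, along the tool's axes as they then stand; what a row does not reach is not made up. A row lasts 1/10 s, in which the tool goes at most 50 mm and 8.59 degrees, less where a joint would pass 70% of its speed; a pose out of reach is approached as far as the arm can. A call with a gripper value outside its range is refused whole. "hand" is the opening, from 0 (shut) to 1 (fully open), set as the call begins (left out, the last holds). The fingers move at their own pace and stop on an object; "grip_force" is the grip in N (left out, the last holds). Time passes only in rows, so rows that do not move let the fingers close. It gives the time, the measured TCP pose, the force and the opening at its end, in the units of the state.
- arm.get_obs(): the state, without advancing time (a new reading comes with each control period).
- cams.capture(name): name is "scene" or "top" or "wrist"; returns the picture (400x640x3 uint8, red, green, blue); there is no depth.
- cams.calibration(name): a dict with "camera_matrix" (3x3 intrinsics, pixels), "R" (3x3) and "t" (3): a world point X has camera coordinates R X + t. Camera axes: x right, y down, z forward; pixel columns grow to the right and rows downward; lengths in m; the calibration is good to about 2 mm. A picture is of the moment at which its call begins: read the wrist's pose just before it. calibration takes no time and is no camera call; for the wrist camera it gives the pose at the moment of the call.
- workorder.close_job(): hands the job in, once; it reports no verdict.
The state is a dict: "t": time; "joint_pos": joint angles; "joint_vel": joint speeds; "tau": joint torques, N m; "eef_pos": TCP position; "tool_rot": TCP orientation; "ft_force": force on the tool from outside, world axes, zero at the start; "torque": the same for the moment, N m; "grip_width": opening from 0.0 (shut) to 1.0 (fully open).
Only numpy, scipy, OpenCV 4.12 (cv2) and the standard library are available. Lean on these libraries where they do the work, as an engineer would, in place of code of your own. Each camera call takes 0.05 s, during which the arm holds its last target. There are 200 camera calls.

## Working session

There is one attempt and no reset: what is moved stays moved. The work goes in short steps, Python scripts to look and compute and a tool call to move; the robot and the scene stay as the last step left them, time stands still between calls to the robot, and variables do not carry over. Pictures are saved under pics/ and viewed, about 12 in all and at most 16, crops included, and the job is handed in when it is done.

Besides the shell and the picture viewer there is one more tool, called after "Request:" by a JSON object that holds its "name" and its "arguments", one argument or row to a line. move_arm: Moves the arm, as the interface text tells. Its arguments: {"type":"object","properties":{"moves":{"type":"string"},"hand":{"type":"number"},"grip_force":{"type":"number"}},"required":["moves"]}

```bash
mkdir -p pics; cat > h.py <<'E'
import numpy as np, cv2
from cell import arm, cams, workorder
def save(n,f):
    im=cams.capture(n); cv2.imwrite('pics/'+f,im[:,:,::-1]); return im
def ray(n,u,v,z,c=None):
    c=c or cams.calibration(n); K,R,t=[np.array(c[k]) for k in('camera_matrix','R','t')]
    d=R.T@np.linalg.solve(K,[u,v,1.]); o=-R.T@t
    return o+d*(z-o[2])/d[2]
def proj(n,X,c=None):
    c=c or cams.calibration(n); K,R,t=[np.array(c[k]) for k in('camera_matrix','R','t')]
    p=K@(R@np.array(X)+np.ravel(t)); return p[:2]/p[2]
E
python3 - <<'E'
from h import *
print(arm.get_obs())
save('top','top0.png');save('scene','sc0.png')
for n in('top','scene'):
    c=cams.calibration(n);print(n,c, -np.array(c['R']).T@np.ravel(c['t']))
E
```

```text
{'t': 0.0, 'joint_pos': array([-1.25377841,  0.62933907,  0.03841292,  1.51832618, -0.02698248,
        0.99629848, -0.0199741 ]), 'joint_vel': array([-0.00248402,  0.00028815,  0.00106529,  0.00206949,  0.00117714,
        0.00016121, -0.00018758]), 'tau': array([-7.06355831e-05, -5.49739087e+01,  1.14373270e+00, -1.86630589e+01,
       -5.21069742e-02,  2.36920186e-02,  1.83236821e-04]), 'eef_pos': array([0.24251728, 0.60236317, 0.20457155]), 'tool_rot': array([-0.39613773,  0.58651666,  0.39539187,  0.58543862]), 'ft_force': array([ 0.3795819 ,  0.20494983, -0.07013335]), 'torque': array([ 0.01680778, -0.01895497,  0.01647932]), 'grip_width': 0.9991843729021743}
top {'camera_matrix': array([[385.15627393,   0.        , 319.20751257],
       [  0.        , 385.15627393, 198.74218825],
       [  0.        ,   0.        ,   1.        ]]), 'R': array([[ 0.09052594, -0.9958831 , -0.00467983],
       [-0.97131068, -0.0872527 , -0.22122957],
       [ 0.21991046,  0.02457258, -0.97521053]]), 't': array([-0.04217449,  0.56760466,  0.99418495])} [ 0.33650669 -0.01690552  1.09491319]
scene {'camera_matrix': array([[483.356213  ,   0.        , 324.59836069],
       [  0.        , 483.356213  , 199.88308827],
       [  0.        ,   0.        ,   1.        ]]), 'R': array([[ 0.7514211 ,  0.65948179, -0.0212155 ],
       [ 0.42248155, -0.50558054, -0.75226169],
       [-0.50682903,  0.55630216, -0.65852278]]), 't': array([-0.42825014, -0.14917326,  1.91123377])} [ 1.3534879  -0.85621939  1.1372881 ]
```

View pics/top0.png

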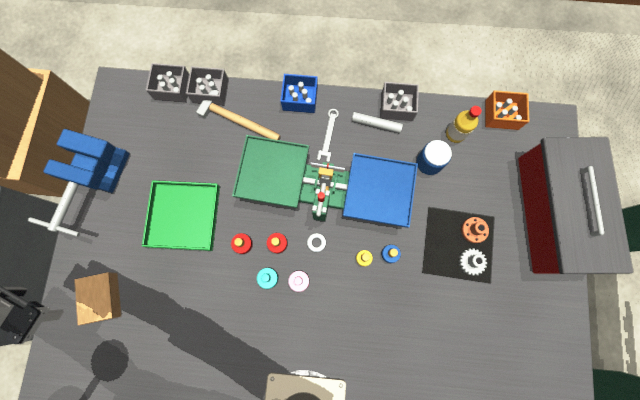

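View pics/sc0.png

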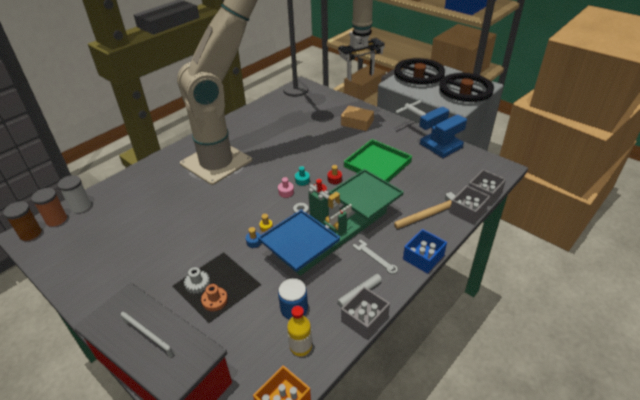

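Top image: the parts are the flange (475,230) and gear (473,262), both on the black mat. Weights: yellow 100 (364,258), blue 200 (391,254), red 400s (241,243) and (277,243). Look-alikes are turquoise (267,278), pink (298,281) and the bearing ring (317,242). The green pan is at (272,172), the blue pan at (380,190), the bolt knob near (320,197) and the crate at (181,216). There is no pulley or housing, so only two parts. Next is a close crop.

```bash
python3 - <<'E'
from h import *
im=cv2.imread('pics/top0.png')
a=cv2.resize(im[215:295,340:500],None,fx=4.9,fy=4.9,interpolation=cv2.INTER_CUBIC)[:290]
b=cv2.resize(im[130:290,220:420],None,fx=3.9,fy=3.9,interpolation=cv2.INTER_CUBIC)
cv2.imwrite('pics/c1.png',cv2.resize(im[205:285,340:500],None,fx=5,fy=5,interpolation=cv2.INTER_CUBIC))
cv2.imwrite('pics/c2.png',cv2.resize(im[135:295,225:425],None,fx=3.75,fy=3.75,interpolation=cv2.INTER_CUBIC))
E
```

```text
(no output)
```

View pics/c1.png

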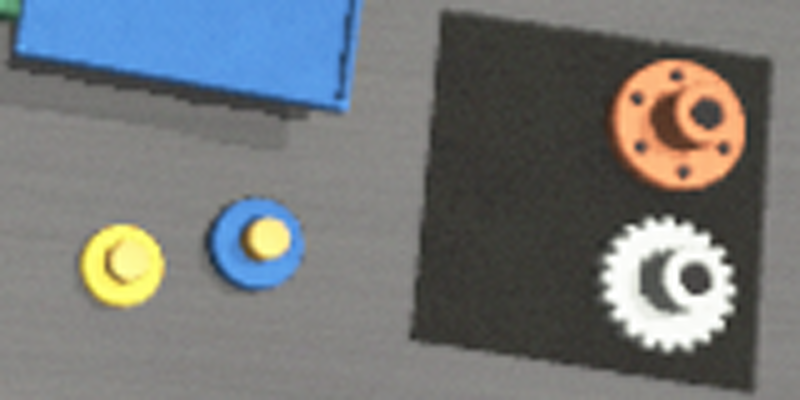

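View pics/c2.png

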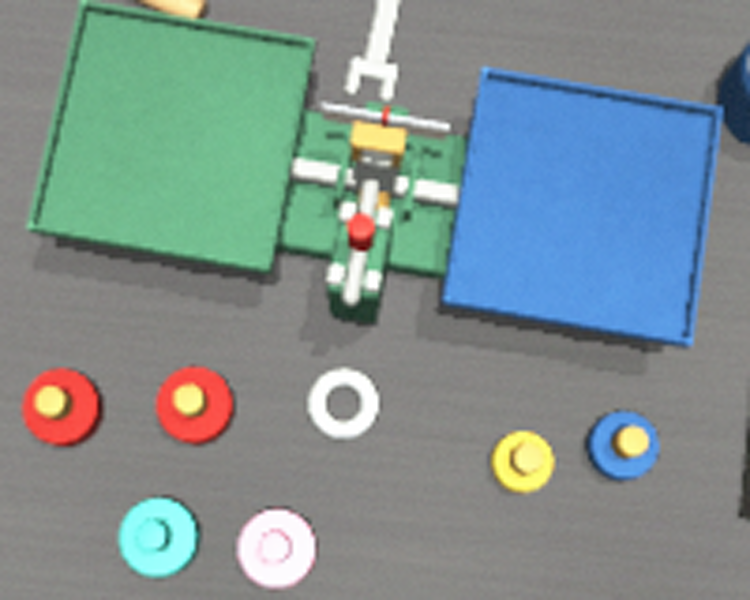

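The crop confirms it: flange and gear top dots at (481,227) and (479,260), yellow 100 knob (366,257), blue 200 knob (394,253), red knobs (238,242) and (275,242), bolt knob (321,196). The pink and turquoise ones are decoys.

```bash
python3 - <<'E'
from h import *
np.set_printoptions(precision=4,suppress=True)
f=lambda p,s,o:(p[0]/s+o[0],p[1]/s+o[1])
A=lambda *p:f(p,5,(340,205)); B=lambda *p:f(p,3.75,(225,135))
for n,p,z in[('flange',A(706,112),.059),('gear',A(694,277),.059),('w100',A(130,259),.058),('w200',A(269,238),.062),('redL',B(50,402),.064),('redR',B(189,400),.064),('knob',B(361,229),.191),('bear',B(344,403),.018),('turq',B(153,533),.064),('pink',B(273,546),.064)]:
    print(n,ray('top',*p,z)[:2])
for n,ps,z in[('green',[B(84,5),B(314,40),B(270,270),B(33,232)],.096),('blue',[B(485,70),B(718,108),B(690,343),B(446,303)],.096),('crate',[(152,181),(217,183),(214,249),(143,247)],.03)]:
    q=np.array([ray('top',*p,z)[:2] for p in ps]);print(n,q.mean(0),q.tolist())
from scipy.spatial.transform import Rotation as R
o=arm.get_obs();print(R.from_quat(o['tool_rot']).as_matrix())
E
```

```text
flange [ 0.5301 -0.4347]
gear [ 0.4408 -0.4282]
w100 [ 0.4233 -0.1295]
w200 [ 0.4407 -0.202 ]
redL [0.4307 0.214 ]
redR [0.4411 0.1153]
knob [0.5474 0.0015]
bear [0.4539 0.0058]
turq [0.3463 0.1296]
pink [0.345 0.045]
green [0.6272 0.1431] [[0.7201308085775677, 0.22192097857964058], [0.7080046407972714, 0.050435023203339535], [0.534177717427344, 0.06479008866969901], [0.5465004875832817, 0.2354490188369972]]
blue [ 0.6022 -0.1536] [[0.6960437251652642, -0.07584608528299625], [0.6821326745277337, -0.24564937391392944], [0.5087575021959849, -0.23222784575314265], [0.5217338409796237, -0.060726550228706766]]
crate [0.4971 0.3918] [[0.5857126071036927, 0.4928145570374224], [0.5965060468121719, 0.30580723755885597], [0.40918542115818746, 0.2859789979757564], [0.3969415233794982, 0.4824146099845613]]
[[-0.0006 -0.9276  0.3735]
 [-0.0016  0.3735  0.9276]
 [-1.     -0.     -0.0017]]
```

```bash
cat > plan.py <<'E'
# usage: plan.py th x,y,z [x,y,z ...] -> suggested rows (tool axes, mm)
import sys; from h import *
from scipy.spatial.transform import Rotation as R
o=arm.get_obs(); p=o['eef_pos'].copy(); M=R.from_quat(o['tool_rot']).as_matrix()
th=float(sys.argv[1]); cur=np.arctan2(-M[0,2],M[1,2]); rows=[]
for a in sys.argv[2:]:
    w=np.array([float(v) for v in a.split(',')]); n=max(1,int(np.ceil(np.linalg.norm(w-p)/.049)))
    for i in range(n):
        d=(w-p)/(n-i); tw=np.clip(-(th-cur),-.14,.14) if abs(th-cur)>.004 else 0
        t=M.T@d*1000; rows.append('%.0f %.0f %.0f %.2f'%(*t,tw)); p=p+d
        M=M@R.from_rotvec([tw,0,0]).as_matrix(); cur-=tw
print(len(rows),'; '.join(rows)); print('at',o['eef_pos'].round(4),'th',round(np.arctan2(-(m:=R.from_quat(o['tool_rot']).as_matrix())[0,2],m[1,2]),3),'tilt',m[:2,0].round(4),'t',round(o['t'],2))
E
python3 plan.py -0.084 0.3,0.58,0.30 0.55,0.2,0.30
```

```text
13 -32 -21 0 -0.14; -32 -20 -3 -0.14; -32 -20 -6 -0.02; 0 -28 -36 0.00; 0 -28 -36 0.00; 0 -28 -36 0.00; 0 -28 -36 0.00; 0 -28 -36 0.00; 0 -28 -36 0.00; 0 -28 -36 0.00; 0 -28 -36 0.00; 0 -28 -36 0.00; 0 -28 -36 0.00
at [0.2425 0.6024 0.2046] th -0.383 tilt [-0.0006 -0.0016] t 0.1
```

Request:
{"name": "move_arm", "arguments": {
  "moves": "-32 -21 0 -0.14; -32 -20 -3 -0.14; -32 -20 -6 -0.02; 0 -28 -36 0; 0 -28 -36 0; 0 -28 -36 0; 0 -28 -36 0; 0 -28 -36 0; 0 -28 -36 0; 0 -28 -36 0; 0 -28 -36 0; 0 -28 -36 0",
  "hand": 0.7,
  "grip_force": 25
}}

```text
t: 1.3
eef_pos: [0.5332, 0.232, 0.2985]
tool_rot: [-0.486, 0.517, 0.487, 0.509]
ft_force: [1.3, 0.3, -0.4]
grip_width: 0.699
```

```bash
python3 plan.py -0.084 0.57,0.1,0.30 0.44,-0.4,0.25
```

```text
14 -0 -15 -43 0.03; -0 -16 -43 0.00; -0 -16 -43 0.00; 5 8 -46 0.00; 5 8 -46 0.00; 5 8 -46 0.00; 5 8 -46 0.00; 5 8 -46 0.00; 5 8 -46 0.00; 5 8 -46 0.00; 5 8 -46 0.00; 5 8 -46 0.00; 5 8 -46 0.00; 5 8 -46 0.00
at [0.5332 0.232  0.2985] th -0.053 tilt [-0.0092 -0.0066] t 1.3
```

Request:
{"name": "move_arm", "arguments": {
  "moves": "0 -15 -43 0.03; 0 -16 -43 0; 0 -16 -43 0; 5 8 -46 0; 5 8 -46 0; 5 8 -46 0; 5 8 -46 0; 5 8 -46 0; 5 8 -46 0; 5 8 -46 0; 5 8 -46 0; 5 8 -46 0"
}}

```text
t: 2.5
eef_pos: [0.4605, -0.3283, 0.2525]
tool_rot: [-0.477, 0.525, 0.48, 0.516]
ft_force: [1.0, -0.3, -0.6]
grip_width: 0.699
```

```bash
python3 plan.py -0.084 0.49,-0.43,0.25 ; python3 - <<'E'
from h import *
save('wrist','w1.png'); c=cams.calibration('wrist'); print(c['camera_matrix'],proj('wrist',[.5301,-.4347,.059],c),proj('wrist',[.4408,-.4282,.059],c))
import pickle; pickle.dump(c,open('w1.pkl','wb'))
E
```

```text
3 1 -13 -33 0.00; 1 -13 -33 0.00; 1 -13 -33 0.00
at [ 0.4605 -0.3283  0.2525] th -0.084 tilt [-0.0117 -0.0064] t 2.5
[[307.39448735   0.         319.87917633]
 [  0.         307.39448735 200.73256128]
 [  0.           0.           1.        ]] [254.11731797 246.44530148] [248.89875444 178.37637527]
```

View pics/w1.png

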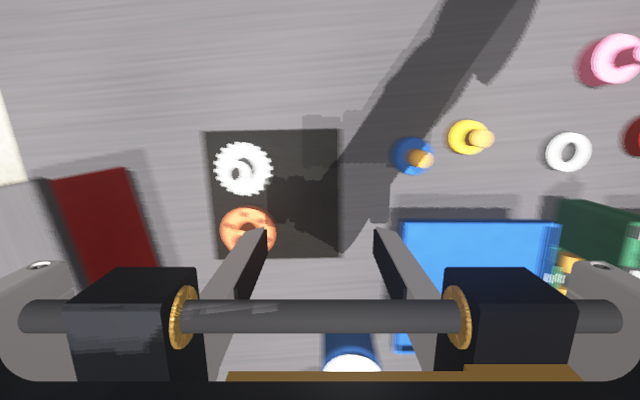

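The wrist view shows the gear (243,170) and flange (248,228) with the arm not yet fully still. I'll move over the gear, settle and measure again.

```bash
python3 plan.py -0.084 0.50,-0.428,0.22 
```

```text
3 11 -18 -28 -0.01; 11 -17 -28 0.00; 11 -17 -28 0.00
at [ 0.4554 -0.3386  0.2519] th -0.095 tilt [-0.0153 -0.0137] t 2.55
```

Request:
{"name": "move_arm", "arguments": {
  "moves": "11 -18 -28 -0.01; 11 -17 -28 0; 11 -17 -28 0; 0 0 0 0; 0 0 0 0"
}}

```text
t: 3.05
eef_pos: [0.4957, -0.4332, 0.2154]
tool_rot: [-0.474, 0.531, 0.478, 0.515]
ft_force: [-0.5, -0.3, 0.2]
grip_width: 0.699
```

```bash
python3 plan.py -0.084 0.44,-0.428,0.1 ; python3 - <<'E'
from h import *
c=cams.calibration('wrist');im=save('wrist','w2.png');  print(proj('wrist',[.5301,-.4347,.059],c),proj('wrist',[.4408,-.4282,.059],c))
import pickle; pickle.dump(c,open('w2.pkl','wb'))
cv2.imwrite('pics/w2c.png',cv2.resize(im[100:300,200:440,::-1],None,fx=3,fy=3))
E
python3 plan.py -0.084 0.44,-0.428,0.1
```

```text
3 39 18 1 -0.01; 39 18 1 0.00; 39 18 1 0.00
at [ 0.4957 -0.4332  0.2154] th -0.094 tilt [-0.0204 -0.0111] t 3.05
[323.10130821 219.45099246] [321.58842431 139.73011663]
3 39 18 1 -0.01; 39 18 1 0.00; 39 18 1 0.00
at [ 0.4954 -0.4332  0.2154] th -0.094 tilt [-0.0207 -0.0114] t 3.1
```

View pics/w2c.png

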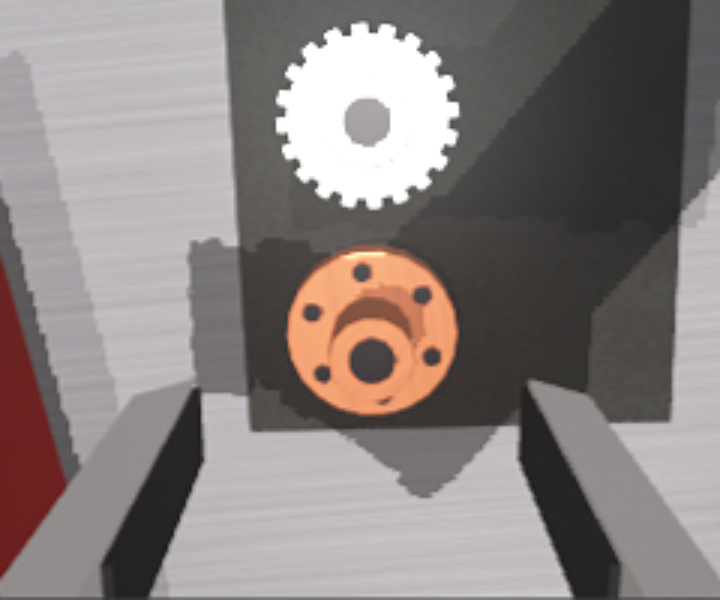

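Gear dot at (322.3,140.7) against a predicted (321.6,139.7). Flange at (324.0,220.3) against (323.1,219.5). The map is good to about 1 mm, so I'll pick the flange first.

```bash
python3 plan.py -0.084 0.530,-0.4345,0.18 0.530,-0.4345,0.07 0.530,-0.4345,0.029
```

```text
6 17 -18 1 -0.01; 17 -18 1 0.00; 37 -1 0 0.00; 37 -1 0 0.00; 37 -1 0 0.00; 41 -1 1 0.00
at [ 0.4954 -0.4332  0.2154] th -0.094 tilt [-0.0207 -0.0114] t 3.1
```

Request:
{"name": "move_arm", "arguments": {
  "moves": "17 -18 1 -0.01; 17 -18 1 0; 37 -1 0 0; 37 -1 0 0; 37 -1 0 0; 0 0 0 0"
}}

```text
t: 3.7
eef_pos: [0.536, -0.4286, 0.0721]
tool_rot: [-0.48, 0.525, 0.481, 0.512]
ft_force: [-0.4, 1.4, -0.5]
grip_width: 0.699
```

```bash
python3 plan.py -0.084 0.530,-0.4345,0.029
```

```text
1 43 5 -6 0.01
at [ 0.536  -0.4286  0.0721] th -0.076 tilt [-0.0137 -0.0117] t 3.7
```

Request:
{"name": "move_arm", "arguments": {
  "moves": "0 5 -6 0.01; 20 1 0 0; 20 0 0 0; 2 0 0 0; 0 0 0 0"
}}

```text
t: 4.2
eef_pos: [0.5329, -0.4383, 0.042]
tool_rot: [-0.483, 0.527, 0.473, 0.515]
ft_force: [0.0, 0.3, 0.5]
grip_width: 0.704
```

```bash
python3 plan.py -0.084 0.530,-0.4345,0.029
```

```text
1 13 3 4 0.00
at [ 0.5329 -0.4383  0.042 ] th -0.087 tilt [-0.0024 -0.0211] t 4.2
```

Request:
{"name": "move_arm", "arguments": {
  "moves": "13 3 3 0; 3 0 0 0; 0 0 0 0"
}}

```text
t: 4.5
eef_pos: [0.5318, -0.437, 0.0295]
tool_rot: [-0.485, 0.527, 0.471, 0.516]
ft_force: [-0.1, -1.2, -0.4]
grip_width: 0.7
```

```bash
python3 plan.py -0.084 0.530,-0.4345,0.029
```

```text
1 0 2 2 0.00
at [ 0.5318 -0.437   0.0295] th -0.087 tilt [ 0.0027 -0.0251] t 4.5
```

Request:
{"name": "move_arm", "arguments": {
  "moves": "0 0 0 0; 0 0 0 0; 0 0 0 0; 0 0 0 0; -20 0 0 0; -40 0 0 0; -45 0 0 0; -45 0 0 0; -45 0 0 0; -30 0 0 0",
  "hand": 0
}}

```text
t: 5.5
eef_pos: [0.5265, -0.4265, 0.2515]
tool_rot: [-0.477, 0.528, 0.479, 0.515]
ft_force: [0.9, -0.3, -2.8]
grip_width: 0.357
```

```bash
python3 plan.py -0.084 0.65,-0.2,0.28 0.66,0.16,0.25; python3 -c "
from h import *
print(arm.get_obs())"
```

```text
14 -5 -17 39 0.00; -5 -17 39 0.00; -5 -17 39 0.00; -5 -17 39 0.00; -5 -17 39 0.00; -5 -17 39 0.00; 3 3 45 0.00; 3 3 45 0.00; 3 3 45 0.00; 3 3 45 0.00; 3 3 45 0.00; 3 3 45 0.00; 3 3 45 0.00; 3 3 45 0.00
at [ 0.5265 -0.4265  0.2515] th -0.087 tilt [-0.0156 -0.0101] t 5.5
{'t': 5.5, 'joint_pos': array([ 0.55161693,  0.63903024,  0.14242854,  1.36797785, -0.07372617,
        1.14646333,  2.1810348 ]), 'joint_vel': array([-0.02293557, -0.22779289,  0.0345903 , -0.37612245,  0.02935331,
        0.65280737, -0.0280329 ]), 'tau': array([ 2.21756389e-03, -5.79514933e+01,  2.63755940e+00, -1.98127574e+01,
        1.23397233e-01, -1.68812117e-01,  1.88989600e-02]), 'eef_pos': array([ 0.52646849, -0.42647976,  0.25149388]), 'tool_rot': array([-0.47672742,  0.52768404,  0.47888677,  0.51473099]), 'ft_force': array([ 0.8783813 , -0.32648158, -2.83855537]), 'torque': array([-0.04617195, -0.11519943, -0.00989563]), 'grip_width': 0.35729210993239363}
```

Request:
{"name": "move_arm", "arguments": {
  "moves": "-5 -17 39 0; -5 -17 39 0; -5 -17 39 0; -5 -17 39 0; -5 -17 39 0; -5 -17 39 0; 3 -3 45 0; 3 -3 45 0; 3 -3 45 0; 3 -3 45 0; 3 -3 45 0; 3 -3 45 0"
}}

```text
t: 6.7
eef_pos: [0.6927, 0.0694, 0.2492]
tool_rot: [-0.472, 0.537, 0.473, 0.514]
ft_force: [0.2, 0.1, -3.6]
grip_width: 0.359
```

```bash
python3 plan.py -0.084 0.6686,0.16,0.22 0.6686,0.16,0.14
```

```text
5 9 11 29 -0.02; 9 10 30 0.00; 9 10 30 0.00; 40 -1 1 0.00; 40 -1 1 0.00
at [0.6927 0.0694 0.2492] th -0.106 tilt [-0.0256 -0.0205] t 6.7
```

Request:
{"name": "move_arm", "arguments": {
  "moves": "9 11 29 -0.02; 9 10 30 0; 9 10 28 0; 0 0 0 0; 0 0 0 0; 0 0 0 0"
}}

```text
t: 7.3
eef_pos: [0.6627, 0.1744, 0.2125]
tool_rot: [-0.477, 0.531, 0.487, 0.503]
ft_force: [-0.6, -0.7, -3.1]
grip_width: 0.361
```

```bash
python3 plan.py -0.084 0.6686,0.16,0.145 0.6686,0.16,0.113; python3 -c "
from h import *
print(arm.get_obs()['ft_force'])"
```

```text
3 34 -5 -6 0.01; 34 -5 -6 0.00; 32 -1 1 0.00
at [0.6627 0.1744 0.2125] th -0.07 tilt [-0.0378 -0.0166] t 7.3
[-0.64376062 -0.74351606 -3.05542846]
```

Request:
{"name": "move_arm", "arguments": {
  "moves": "30 -5 -7 0.01; 32 -5 -7 0; 4 0 0 0; 0 0 0 0; 0 0 0 0"
}}

```text
t: 7.8
eef_pos: [0.6732, 0.1515, 0.1484]
tool_rot: [-0.474, 0.534, 0.48, 0.509]
ft_force: [-0.1, 0.8, -3.2]
grip_width: 0.353
```

```bash
python3 plan.py -0.084 0.6686,0.16,0.113; python3 -c "
from h import *
print(arm.get_obs()['ft_force'])"
```

```text
1 35 4 9 -0.00
at [0.6732 0.1515 0.1484] th -0.089 tilt [-0.0318 -0.0182] t 7.8
[-0.07867337  0.77957916 -3.21422374]
```

Request:
{"name": "move_arm", "arguments": {
  "moves": "12 2 4 0; 12 1 2 0; 7 0 0 0; 3 0 0 0; 0 0 0 0; 0 0 0 0"
}}

```text
t: 8.4
eef_pos: [0.6714, 0.1596, 0.1154]
tool_rot: [-0.476, 0.532, 0.48, 0.511]
ft_force: [1.0, -0.1, -3.7]
grip_width: 0.353
```

Request:
{"name": "move_arm", "arguments": {
  "moves": "3 2 0 0; 1 0 0 0; 0 0 0 0; 0 0 0 0"
}}

```text
t: 8.8
eef_pos: [0.6701, 0.1598, 0.1125]
tool_rot: [-0.476, 0.531, 0.479, 0.512]
ft_force: [-0.4, -0.2, -3.0]
grip_width: 0.355
```

Request:
{"name": "move_arm", "arguments": {
  "moves": "2 0 0 0; 2 0 0 0; 0 0 0 0; 0 0 0 0"
}}

```text
t: 9.2
eef_pos: [0.6702, 0.1596, 0.1086]
tool_rot: [-0.476, 0.531, 0.479, 0.512]
ft_force: [-0.8, 1.2, -1.4]
grip_width: 0.353
```

Request:
{"name": "move_arm", "arguments": {
  "moves": "2 0 0 0; 2 0 0 0; 0 0 0 0; 0 0 0 0; 0 0 0 0; -10 0 0 0; -30 0 0 0; -40 0 0 0; -40 0 0 0; -20 0 0 0; 0 0 0 0",
  "hand": 0.7
}}

```text
t: 10.3
eef_pos: [0.6746, 0.1621, 0.2539]
tool_rot: [-0.477, 0.53, 0.478, 0.513]
ft_force: [0.2, 0.5, 0.2]
grip_width: 0.703
```

```bash
python3 plan.py -0.084 0.65,0.1,0.29 0.52,-0.3,0.27  0.46,-0.43,0.2
```

```text
15 -17 10 -32 0.00; -17 10 -32 0.00; 3 10 -45 0.00; 3 10 -45 0.00; 3 10 -45 0.00; 3 10 -45 0.00; 3 10 -45 0.00; 3 10 -45 0.00; 3 10 -45 0.00; 3 10 -45 0.00; 3 10 -45 0.00; 18 12 -33 0.00; 18 12 -33 0.00; 18 12 -33 0.00; 18 12 -33 0.00
at [0.6746 0.1621 0.2539] th -0.088 tilt [-0.019  -0.0142] t 10.3
```

Request:
{"name": "move_arm", "arguments": {
  "moves": "-17 10 -32 0; -17 10 -32 0; 3 10 -45 0; 3 10 -45 0; 3 10 -45 0; 3 10 -45 0; 3 10 -45 0; 3 10 -45 0; 3 10 -45 0; 3 10 -45 0; 3 10 -45 0; 18 12 -33 0"
}}

```text
t: 11.5
eef_pos: [0.5029, -0.3368, 0.2433]
tool_rot: [-0.478, 0.527, 0.485, 0.509]
ft_force: [1.6, 0.5, 0.5]
grip_width: 0.701
```

```bash
python3 plan.py -0.084 0.4408,-0.4282,0.12
```

```text
4 31 13 -24 0.01; 31 13 -24 0.00; 31 13 -24 0.00; 31 13 -24 0.00
at [ 0.5029 -0.3368  0.2433] th -0.072 tilt [-0.0258 -0.0095] t 11.5
```

Request:
{"name": "move_arm", "arguments": {
  "moves": "25 14 -22 0.01; 25 14 -22 0; 25 13 -22 0; 15 8 -12 0; 10 3 -3 0; 0 0 0 0; 0 0 0 0; 0 0 0 0"
}}

```text
t: 12.3
eef_pos: [0.4314, -0.4194, 0.1357]
tool_rot: [-0.469, 0.533, 0.483, 0.512]
ft_force: [0.4, -0.2, 0.3]
grip_width: 0.7
```

```bash
python3 plan.py -0.084 0.4408,-0.4282,0.08; python3 - <<'E'
from h import *
save('top','top1.png')
c=cams.calibration('wrist');im=save('wrist','w3.png'); print(proj('wrist',[.4408,-.4282,.059],c)-[200,100])
a=cv2.resize(im[100:300,200:440,::-1],None,fx=2.5,fy=2.5)[:,:400]
t=cv2.imread('pics/top1.png')[135:260,225:325]
cv2.imwrite('pics/m1.png',np.hstack([a,cv2.resize(t,(400,500),interpolation=cv2.INTER_CUBIC)]))
E
```

```text
2 28 -6 -4 -0.01; 28 -6 -4 0.00
at [ 0.4314 -0.4194  0.1357] th -0.093 tilt [-0.0348 -0.0054] t 12.3
[111.33018936 119.71430241]
```

View pics/m1.png

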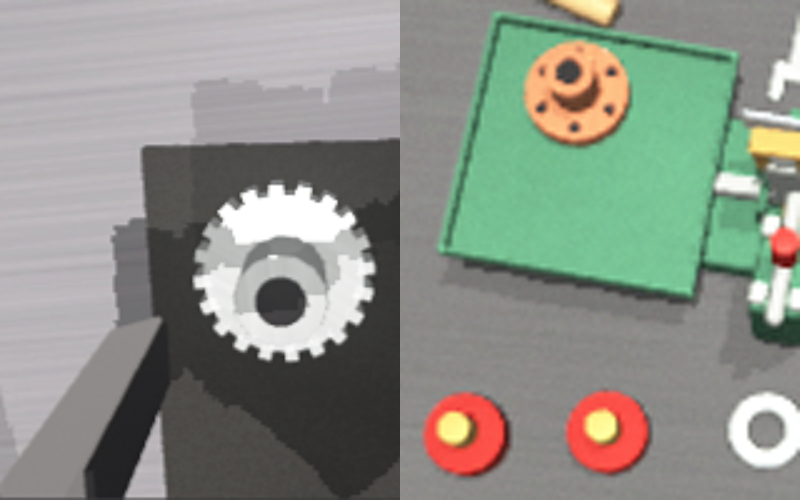

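Gear dot at (112,120) in the crop matches the prediction. The flange stands upright on the green pan at crop (568,71). Picking the gear.

Request:
{"name": "move_arm", "arguments": {
  "moves": "20 -6 -4 -0.01; 30 -6 -4 0; 8 0 0 0; 0 0 0 0; 0 0 0 0"
}}

```text
t: 12.9
eef_pos: [0.4467, -0.4285, 0.0812]
tool_rot: [-0.477, 0.528, 0.484, 0.509]
ft_force: [-0.1, 0.9, 0.0]
grip_width: 0.702
```

```bash
python3 plan.py -0.084 0.4408,-0.4282,0.029
```

```text
2 26 2 0 0.01; 26 2 0 0.00
at [ 0.4467 -0.4285  0.0812] th -0.076 tilt [-0.0264 -0.0107] t 12.9
```

Request:
{"name": "move_arm", "arguments": {
  "moves": "18 3 0 0.01; 18 1 0 0; 10 0 0 0; 4 0 0 0; 0 0 0 0; 0 0 0 0"
}}

```text
t: 13.5
eef_pos: [0.4453, -0.4314, 0.0374]
tool_rot: [-0.478, 0.53, 0.478, 0.512]
ft_force: [-0.5, 0.5, -0.2]
grip_width: 0.702
```

```bash
python3 plan.py -0.084 0.4408,-0.4282,0.029
```

```text
1 8 5 3 0.00
at [ 0.4453 -0.4314  0.0374] th -0.086 tilt [-0.0177 -0.018 ] t 13.5
```

Request:
{"name": "move_arm", "arguments": {
  "moves": "6 4 3 0; 3 0 0 0; 0 0 0 0; 0 0 0 0; 0 0 0 0"
}}

```text
t: 14.0
eef_pos: [0.4419, -0.4286, 0.0293]
tool_rot: [-0.479, 0.53, 0.477, 0.512]
ft_force: [1.2, -0.8, -1.4]
grip_width: 0.701
```

Request:
{"name": "move_arm", "arguments": {
  "moves": "0 0 0 0; 0 0 0 0; 0 0 0 0; 0 0 0 0; -20 0 0 0; -40 0 0 0; -45 0 0 0; -45 0 0 0; -45 0 0 0; -40 0 0 0; 0 0 0 0",
  "hand": 0
}}

```text
t: 15.1
eef_pos: [0.4434, -0.4215, 0.268]
tool_rot: [-0.475, 0.53, 0.481, 0.512]
ft_force: [1.0, -0.5, -2.7]
grip_width: 0.358
```

```bash
python3 plan.py -0.084 0.58,-0.2,0.29 0.60,0.13,0.27; python3 - <<'E'
from h import *
z0=cv2.imread('pics/top0.png'); z1=cv2.imread('pics/top1.png')
# pan front edge shift: track features at pan corners
pts=np.float32([[247.4,136.3],[308.7,145.7],[297,207],[233.8,196.9],[354.3,153.7],[416.5,163.8],[409,226.5],[343.9,215.8]]).reshape(-1,1,2)
q,s,e=cv2.calcOpticalFlowPyrLK(cv2.cvtColor(z0,6),cv2.cvtColor(z1,6),pts,None,winSize=(13,13))
print((q-pts)[:,0].round(2).tolist(),e.ravel().round(1))
for d in(.006,.018,-.018):
  print(d,[(proj('top',[*ray('top',*p,.096)[:2],.096-d])-p).round(2).tolist() for p in pts[:,0]])
E
```

```text
13 -5 -19 39 0.00; -5 -19 39 0.00; -5 -19 39 0.00; -5 -19 39 0.00; -5 -19 39 0.00; -5 -19 39 0.00; 2 1 47 0.00; 2 1 47 0.00; 2 1 47 0.00; 2 1 47 0.00; 2 1 47 0.00; 2 1 47 0.00; 2 1 47 0.00
at [ 0.4434 -0.4215  0.268 ] th -0.086 tilt [-0.0246 -0.0116] t 15.1
[[2.059999942779541, 2.549999952316284], [0.8500000238418579, 2.869999885559082], [0.9100000262260437, 1.2100000381469727], [2.0899999141693115, 1.8899999856948853], [0.27000001072883606, -2.630000114440918], [0.8999999761581421, -2.3399999141693115], [1.1699999570846558, -1.3600000143051147], [-0.3799999952316284, -1.2699999809265137]] [ 6.7  4.9 12.2  5.   4.8  7.9  5.1  6. ]
0.006 [[0.4, 0.82], [0.07, 0.77], [0.14, 0.45], [0.49, 0.51], [-0.18, 0.73], [-0.53, 0.68], [-0.51, 0.34], [-0.13, 0.4]]
0.018 [[1.19, 2.43], [0.2, 2.29], [0.41, 1.34], [1.47, 1.5], [-0.55, 2.17], [-1.58, 2.02], [-1.51, 1.02], [-0.39, 1.2]]
-0.018 [[-1.24, -2.51], [-0.21, -2.37], [-0.42, -1.39], [-1.52, -1.55], [0.56, -2.25], [1.63, -2.09], [1.56, -1.06], [0.4, -1.24]]
```

Request:
{"name": "move_arm", "arguments": {
  "moves": "-5 -19 39 0; -5 -19 39 0; -5 -19 39 0; -5 -19 39 0; -5 -18 39 0; -5 -15 39 0; 2 1 47 0; 2 1 47 0; 2 1 47 0; 2 1 47 0; 2 1 40 0; 2 1 25 0"
}}

```text
t: 16.3
eef_pos: [0.5833, 0.0688, 0.2549]
tool_rot: [-0.463, 0.541, 0.485, 0.507]
ft_force: [0.3, -0.7, -3.1]
grip_width: 0.356
```

```bash
python3 plan.py -0.084 0.587,0.166,0.20
```

```text
3 18 1 33 -0.01; 18 0 33 0.00; 18 0 33 0.00
at [0.5833 0.0688 0.2549] th -0.099 tilt [-0.0571 -0.0093] t 16.3
```

Request:
{"name": "move_arm", "arguments": {
  "moves": "8 1 30 -0.01; 8 0 30 0; 8 0 20 0; 4 0 5 0; 0 0 0 0; 0 0 0 0; 0 0 0 0"
}}

```text
t: 17.0
eef_pos: [0.5809, 0.1585, 0.2139]
tool_rot: [-0.464, 0.543, 0.493, 0.497]
ft_force: [-0.1, -0.1, -2.8]
grip_width: 0.358
```

```bash
python3 plan.py -0.084 0.587,0.166,0.14 0.587,0.166,0.094
```

```text
3 37 -5 5 0.00; 37 -5 5 0.00; 46 -3 1 0.00
at [0.5809 0.1585 0.2139] th -0.082 tilt [-0.075  -0.0136] t 17.0
```

Request:
{"name": "move_arm", "arguments": {
  "moves": "37 -5 5 0; 37 -5 3 0; 15 0 0 0"
}}

```text
t: 17.3
eef_pos: [0.5905, 0.1598, 0.1269]
tool_rot: [-0.465, 0.541, 0.489, 0.502]
ft_force: [-0.5, -0.2, -3.3]
grip_width: 0.358
```

```bash
python3 plan.py -0.084 0.587,0.166,0.094
```

```text
1 33 2 6 -0.01
at [0.5905 0.1598 0.1269] th -0.089 tilt [-0.0631 -0.0126] t 17.3
```

Request:
{"name": "move_arm", "arguments": {
  "moves": "12 3 4 0; 10 2 2 0; 5 0 0 0; 2 0 0 0"
}}

```text
t: 17.7
eef_pos: [0.5844, 0.1624, 0.0967]
tool_rot: [-0.464, 0.543, 0.487, 0.503]
ft_force: [0.3, 0.4, -2.5]
grip_width: 0.357
```

Request:
{"name": "move_arm", "arguments": {
  "moves": "2 1 0 0; 2 0 0 0"
}}

```text
t: 17.9
eef_pos: [0.5844, 0.1624, 0.094]
tool_rot: [-0.465, 0.542, 0.486, 0.504]
ft_force: [-0.4, -0.0, -1.9]
grip_width: 0.357
```

Request:
{"name": "move_arm", "arguments": {
  "moves": "2 1 0 0; 2 1 0 0; 1 0 0 0"
}}

```text
t: 18.2
eef_pos: [0.5837, 0.1624, 0.0904]
tool_rot: [-0.465, 0.541, 0.485, 0.505]
ft_force: [1.1, 0.1, -2.1]
grip_width: 0.358
```

Request:
{"name": "move_arm", "arguments": {
  "moves": "0 0 0 0; 0 0 0 0; 0 0 0 0; 0 0 0 0; -10 0 0 0; -30 0 0 0; -40 0 0 0; -40 0 0 0; -40 0 0 0; -30 0 0 0; 0 0 0 0",
  "hand": 0.7
}}

```text
t: 19.3
eef_pos: [0.595, 0.1657, 0.2924]
tool_rot: [-0.466, 0.54, 0.485, 0.506]
ft_force: [0.5, -0.3, -0.1]
grip_width: 0.698
```

```bash
python3 plan.py -0.084 0.47,0.115,0.20 0.4411,0.1153,0.12
```

```text
6 25 29 -15 -0.01; 25 29 -15 0.00; 25 29 -15 0.00; 25 29 -15 0.00; 41 12 -0 0.00; 41 12 -0 0.00
at [0.595  0.1657 0.2924] th -0.095 tilt [-0.0537 -0.0114] t 19.3
```

Request:
{"name": "move_arm", "arguments": {
  "moves": "20 29 -15 -0.01; 25 29 -15 0; 25 29 -15 0; 20 28 -12 0; 20 14 -3 0; 20 10 0 0; 5 0 0 0; 0 0 0 0",
  "hand": 0.6
}}

```text
t: 20.1
eef_pos: [0.4378, 0.1141, 0.1625]
tool_rot: [-0.469, 0.536, 0.488, 0.505]
ft_force: [-0.1, 0.9, -0.4]
grip_width: 0.6
```

```bash
python3 plan.py -0.084 0.4411,0.1153,0.085; python3 - <<'E'
from h import *
save('top','top2.png')
c=cams.calibration('wrist');im=save('wrist','w4.png'); print(proj('wrist',[.4411,.1153,.064],c)-[200,100])
a=cv2.resize(im[100:300,200:440,::-1],None,fx=2,fy=2)[:,:400]
t=cv2.imread('pics/top2.png')[135:275,225:425]
cv2.imwrite('pics/m2.png',np.hstack([a[:400,:320],cv2.resize(t[:,:160],(457,400),interpolation=cv2.INTER_CUBIC)]))
E
```

```text
2 39 -3 1 0.00; 39 -3 1 0.00
at [0.4378 0.1141 0.1625] th -0.084 tilt [-0.05   -0.0103] t 20.1
[122.60466671 108.01781359]
```

View pics/m2.png

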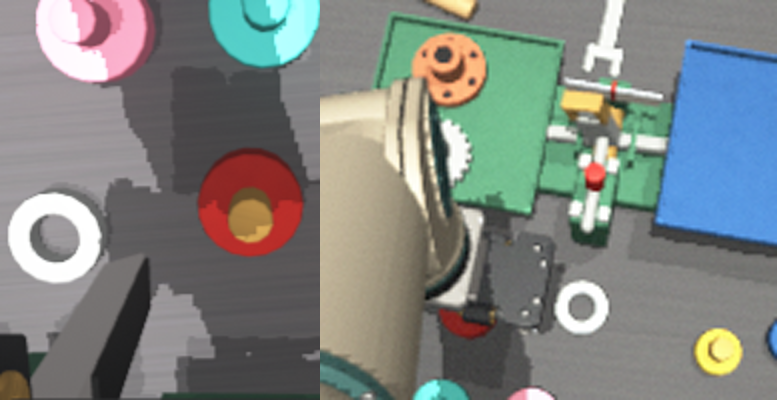

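Right red's knob is at crop (125,110), within 2 mm of the map, and both parts stand on the green pan. Picking it.

Request:
{"name": "move_arm", "arguments": {
  "moves": "30 -4 3 0; 30 -4 2 0; 14 0 0 0; 0 0 0 0"
}}

```text
t: 20.6
eef_pos: [0.4524, 0.1202, 0.0902]
tool_rot: [-0.471, 0.531, 0.485, 0.51]
ft_force: [-0.2, -0.7, -0.4]
grip_width: 0.6
```

```bash
python3 plan.py -0.084 0.442,0.1165,0.036
```

```text
2 27 4 -2 0.00; 27 4 -2 0.00
at [0.4524 0.1202 0.0902] th -0.085 tilt [-0.0351 -0.0058] t 20.6
```

Request:
{"name": "move_arm", "arguments": {
  "moves": "16 7 -2 0; 18 4 -1 0; 10 1 0 0; 4 0 0 0"
}}

```text
t: 21.0
eef_pos: [0.4456, 0.1197, 0.0452]
tool_rot: [-0.473, 0.528, 0.483, 0.514]
ft_force: [0.1, -0.1, -0.2]
grip_width: 0.599
```

```bash
python3 plan.py -0.084 0.442,0.1165,0.036
```

```text
1 9 3 -3 0.00
at [0.4456 0.1197 0.0452] th -0.085 tilt [-0.0239 -0.0025] t 21.0
```

Request:
{"name": "move_arm", "arguments": {
  "moves": "7 3 -3 0; 3 1 0 0; 0 0 0 0"
}}

```text
t: 21.3
eef_pos: [0.443, 0.1173, 0.0358]
tool_rot: [-0.474, 0.527, 0.483, 0.515]
ft_force: [0.4, 0.1, 0.4]
grip_width: 0.601
```

Request:
{"name": "move_arm", "arguments": {
  "moves": "0 0 0 0; 0 0 0 0; 0 0 0 0; 0 0 0 0; -20 0 0 0; -40 0 0 0; -45 0 0 0; -45 0 0 0; -45 0 0 0; -40 0 0 0; -20 0 0 0",
  "hand": 0,
  "grip_force": 35
}}

```text
t: 22.4
eef_pos: [0.4439, 0.1165, 0.2963]
tool_rot: [-0.472, 0.531, 0.485, 0.511]
ft_force: [0.4, 1.0, -4.1]
grip_width: 0.222
```

```bash
python3 plan.py -0.084 0.6,-0.16,0.29
```

```text
7 0 -26 -37 0.00; 0 -26 -37 0.00; 0 -26 -37 0.00; 0 -26 -37 0.00; 0 -26 -37 0.00; 0 -26 -37 0.00; 0 -26 -37 0.00
at [0.4439 0.1165 0.2963] th -0.085 tilt [-0.0337 -0.0057] t 22.4
```

Request:
{"name": "move_arm", "arguments": {
  "moves": "0 -28 -38 0; 0 -28 -38 0; 0 -28 -38 0; 0 -28 -38 0; 0 -28 -38 0; 0 -26 -38 0; 0 -20 -38 0; 0 -10 -20 0; 5 -5 -10 0"
}}

```text
t: 23.3
eef_pos: [0.6224, -0.1995, 0.2824]
tool_rot: [-0.472, 0.528, 0.491, 0.507]
ft_force: [-0.6, 0.3, -3.4]
grip_width: 0.226
```

```bash
python3 plan.py -0.084 0.6396,-0.187,0.20
```

```text
2 41 -10 7 0.01; 41 -10 7 0.00
at [ 0.6224 -0.1995  0.2824] th -0.072 tilt [-0.0401  0.0006] t 23.3
```

Request:
{"name": "move_arm", "arguments": {
  "moves": "30 -10 7 0.01; 38 -8 7 0; 20 0 0 0; 0 0 0 0; 0 0 0 0"
}}

```text
t: 23.8
eef_pos: [0.6345, -0.1848, 0.1861]
tool_rot: [-0.466, 0.532, 0.491, 0.509]
ft_force: [-0.2, -0.7, -4.1]
grip_width: 0.223
```

```bash
python3 plan.py -0.084 0.6396,-0.187,0.155;
```

```text
1 31 -7 -2 0.00
at [ 0.6345 -0.1848  0.1861] th -0.084 tilt [-0.0487  0.0044] t 23.8
```

Request:
{"name": "move_arm", "arguments": {
  "moves": "14 -4 -2 0; 10 -2 0 0; 5 0 0 0; 0 0 0 0; 0 0 0 0"
}}

```text
t: 24.3
eef_pos: [0.641, -0.1878, 0.1592]
tool_rot: [-0.467, 0.531, 0.49, 0.51]
ft_force: [-1.0, 0.7, -0.5]
grip_width: 0.223
```

Request:
{"name": "move_arm", "arguments": {
  "moves": "2 0 0 0; 2 0 0 0; 2 0 0 0"
}}

```text
t: 24.6
eef_pos: [0.641, -0.1883, 0.1547]
tool_rot: [-0.468, 0.531, 0.489, 0.51]
ft_force: [-1.9, 0.6, 0.4]
grip_width: 0.224
```

Request:
{"name": "move_arm", "arguments": {
  "moves": "2 0 0 0; 0 0 0 0; 0 0 0 0; 0 0 0 0; -10 0 0 0; -30 0 0 0; -40 0 0 0; -40 0 0 0; -10 0 0 0; 0 0 0 0",
  "hand": 0.6
}}

```text
t: 25.6
eef_pos: [0.6484, -0.1887, 0.2909]
tool_rot: [-0.47, 0.529, 0.487, 0.511]
ft_force: [-0.7, -0.3, -0.6]
grip_width: 0.6
```

```bash
python3 plan.py -0.084 0.47,-0.20,0.20 0.4407,-0.202,0.13
```

```text
7 19 35 -5 0.00; 19 35 -5 0.00; 19 35 -5 0.00; 19 35 -5 0.00; 19 35 -5 0.00; 35 13 -2 0.00; 35 13 -2 0.00
at [ 0.6484 -0.1887  0.2909] th -0.084 tilt [-0.0354  0.0009] t 25.6
```

Request:
{"name": "move_arm", "arguments": {
  "moves": "15 35 -5 0; 19 35 -5 0; 19 35 -5 0; 19 35 -5 0; 19 34 -5 0; 20 22 -1 0; 10 8 0 0; 0 0 0 0; 0 0 0 0; 0 0 0 0"
}}

```text
t: 26.6
eef_pos: [0.4246, -0.1941, 0.1653]
tool_rot: [-0.466, 0.531, 0.491, 0.509]
ft_force: [0.8, -0.1, 0.5]
grip_width: 0.602
```

```bash
python3 plan.py -0.084 0.4407,-0.202,0.085; python3 - <<'E'
from h import *
save('top','top3.png')
c=cams.calibration('wrist');im=save('wrist','w5.png'); print(proj('wrist',[.4407,-.202,.062],c)-[200,100])
a=cv2.resize(im[100:300,200:440,::-1],None,fx=2,fy=2)[:,:320]
t=cv2.imread('pics/top3.png')[135:275,225:425]
cv2.imwrite('pics/m3.png',np.hstack([a[:400,:320],cv2.resize(t[:,:160],(457,400),interpolation=cv2.INTER_CUBIC)]))
z0=cv2.imread('pics/top0.png'); z1=cv2.imread('pics/top3.png')
pts=np.float32([[247.4,136.3],[308.7,145.7],[297,207],[233.8,196.9],[354.3,153.7],[416.5,163.8],[409,226.5],[343.9,215.8]]).reshape(-1,1,2)
q,s,e=cv2.calcOpticalFlowPyrLK(cv2.cvtColor(z0,6),cv2.cvtColor(z1,6),pts,None,winSize=(13,13))
print((q-pts)[:,0].round(2).tolist(),e.ravel().round(1))
E
```

```text
2 40 -10 -3 0.00; 40 -10 -3 0.00
at [ 0.4246 -0.1941  0.1653] th -0.082 tilt [-0.0463  0.0051] t 26.6
[112.88235143 120.04855702]
[[1.2699999809265137, 1.809999942779541], [0.5299999713897705, 1.9299999475479126], [0.6100000143051147, 0.699999988079071], [1.25, 1.3200000524520874], [0.10999999940395355, -1.9299999475479126], [0.5299999713897705, -1.5199999809265137], [-82.18000030517578, 26.329999923706055], [-0.28999999165534973, -0.8799999952316284]] [ 5.1  3.3  6.5  5.4  3.2  7.3 12.6  5.7]
```

View pics/m3.png

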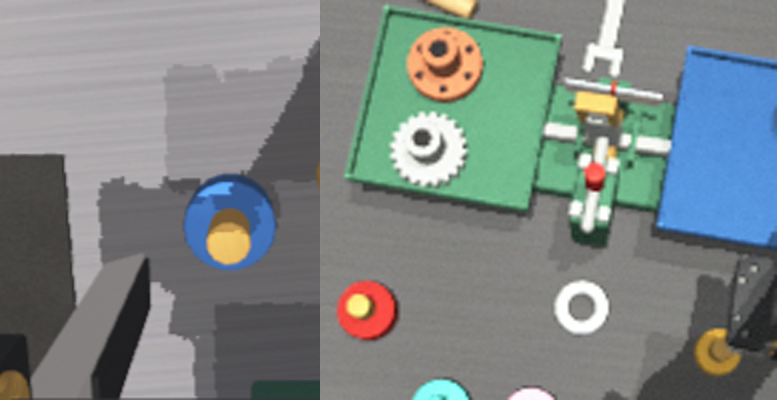

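Blue 200 knob is at crop (114,121) against a predicted (113,120), so it hasn't moved. The residual tilt shows about 229 g, so 200 g more is right. Picking it.

Request:
{"name": "move_arm", "arguments": {
  "moves": "26 -9 -4 0; 30 -6 -3 0; 14 0 0 0; 0 0 0 0"
}}

```text
t: 27.1
eef_pos: [0.4428, -0.2033, 0.0948]
tool_rot: [-0.471, 0.528, 0.489, 0.51]
ft_force: [0.1, -0.0, -0.6]
grip_width: 0.604
```

```bash
python3 plan.py -0.084 0.4413,-0.2012,0.034
```

```text
2 30 -0 1 0.00; 30 -0 1 0.00
at [ 0.4428 -0.2033  0.0948] th -0.079 tilt [-0.0363  0.0016] t 27.1
```

Request:
{"name": "move_arm", "arguments": {
  "moves": "18 3 1 0; 20 2 1 0; 12 1 0 0; 6 0 0 0"
}}

```text
t: 27.5
eef_pos: [0.4405, -0.202, 0.0409]
tool_rot: [-0.474, 0.526, 0.486, 0.511]
ft_force: [-0.0, -0.0, -0.9]
grip_width: 0.599
```

```bash
python3 plan.py -0.084 0.4413,-0.2012,0.034
```

```text
1 7 -1 1 0.01
at [ 0.4405 -0.202   0.0409] th -0.077 tilt [-0.0275 -0.0016] t 27.5
```

Request:
{"name": "move_arm", "arguments": {
  "moves": "5 0 1 0; 2 0 0 0; 0 0 0 0"
}}

```text
t: 27.8
eef_pos: [0.4424, -0.2014, 0.0348]
tool_rot: [-0.475, 0.526, 0.486, 0.512]
ft_force: [-0.5, -0.4, -0.1]
grip_width: 0.599
```

Request:
{"name": "move_arm", "arguments": {
  "moves": "0 0 0 0; 0 0 0 0; 0 0 0 0; 0 0 0 0; -20 0 0 0; -40 0 0 0; -45 0 0 0; -45 0 0 0; -40 0 0 0; -20 0 0 0; 0 0 0 0",
  "hand": 0
}}

```text
t: 28.9
eef_pos: [0.4461, -0.2003, 0.2524]
tool_rot: [-0.474, 0.526, 0.487, 0.511]
ft_force: [0.4, 0.0, -1.9]
grip_width: 0.222
```

```bash
python3 plan.py -0.084 0.560,-0.1805,0.22
```

```text
3 10 -38 10 0.01; 10 -38 10 0.00; 10 -38 10 0.00
at [ 0.4461 -0.2003  0.2524] th -0.077 tilt [-0.0279 -0.0011] t 28.9
```

Request:
{"name": "move_arm", "arguments": {
  "moves": "8 -38 10 0.01; 8 -38 10 0; 12 -30 8 0; 10 -8 2 0; 0 0 0 0; 0 0 0 0"
}}

```text
t: 29.5
eef_pos: [0.5575, -0.1788, 0.2015]
tool_rot: [-0.466, 0.532, 0.487, 0.512]
ft_force: [-0.9, -0.3, -2.1]
grip_width: 0.221
```

```bash
python3 plan.py -0.084 0.560,-0.1805,0.145
```

```text
2 28 -2 -1 -0.01; 28 -2 -1 0.00
at [ 0.5575 -0.1788  0.2015] th -0.091 tilt [-0.0408  0.0027] t 29.5
```

Request:
{"name": "move_arm", "arguments": {
  "moves": "24 1 -1 -0.01; 20 0 -1 0; 10 0 0 0; 4 0 0 0; 0 0 0 0"
}}

```text
t: 30.0
eef_pos: [0.5485, -0.1836, 0.144]
tool_rot: [-0.467, 0.532, 0.488, 0.51]
ft_force: [-0.7, 0.0, -1.6]
grip_width: 0.221
```

Request:
{"name": "move_arm", "arguments": {
  "moves": "3 1 0 0; 3 0 0 0; 2 0 0 0; 0 0 0 0"
}}

```text
t: 30.4
eef_pos: [0.5485, -0.1839, 0.1385]
tool_rot: [-0.469, 0.531, 0.487, 0.511]
ft_force: [-0.0, -0.4, -0.8]
grip_width: 0.224
```

Request:
{"name": "move_arm", "arguments": {
  "moves": "2 -4 0 0; 2 0 0 0; 2 0 0 0; 0 0 0 0"
}}

```text
t: 30.8
eef_pos: [0.5525, -0.1844, 0.1323]
tool_rot: [-0.469, 0.531, 0.487, 0.511]
ft_force: [-1.3, 0.9, 1.4]
grip_width: 0.222
```

Request:
{"name": "move_arm", "arguments": {
  "moves": "0 0 0 0; 0 0 0 0; 0 0 0 0; 0 0 0 0; -10 0 0 0; -30 0 0 0; -40 0 0 0; -40 0 0 0; -30 0 0 0; 0 0 0 0",
  "hand": 0.6
}}

```text
t: 31.8
eef_pos: [0.5592, -0.1851, 0.2909]
tool_rot: [-0.47, 0.531, 0.486, 0.512]
ft_force: [0.5, -0.7, -0.1]
grip_width: 0.602
```

```bash
python3 plan.py -0.084 0.47,-0.06,0.30
```

```text
4 -2 25 29 0.00; -2 25 29 0.00; -2 25 29 0.00; -2 25 29 0.00
at [ 0.5592 -0.1851  0.2909] th -0.087 tilt [-0.0354 -0.0008] t 31.8
```

Request:
{"name": "move_arm", "arguments": {
  "moves": "0 32 12 0; 0 32 12 0; 0 30 12 0; 0 20 8 0; 0 8 2 0; 0 0 0 0; 0 0 0 0; 0 0 0 0; 0 0 0 0; 0 0 0 0; 0 0 0 0; 0 0 0 0"
}}

```text
t: 33.0
eef_pos: [0.4404, -0.1291, 0.2938]
tool_rot: [-0.47, 0.531, 0.484, 0.512]
ft_force: [0.6, -0.1, -0.3]
grip_width: 0.601
```

Request:
{"name": "move_arm", "arguments": {
  "moves": "0 0 0 0; 0 0 0 0; 0 0 0 0; 0 0 0 0; 0 0 0 0; 0 0 0 0; 0 0 0 0; 0 0 0 0; 0 0 0 0; 0 0 0 0; 0 0 0 0; 0 0 0 0"
}}

```text
t: 34.2
eef_pos: [0.4404, -0.1291, 0.2939]
tool_rot: [-0.47, 0.531, 0.484, 0.512]
ft_force: [1.1, 0.2, -0.3]
grip_width: 0.599
```

Request:
{"name": "move_arm", "arguments": {
  "moves": "0 0 0 0; 0 0 0 0; 0 0 0 0; 0 0 0 0; 0 0 0 0; 0 0 0 0; 0 0 0 0; 0 0 0 0; 0 0 0 0; 0 0 0 0; 0 0 0 0; 0 0 0 0"
}}

```text
t: 35.4
eef_pos: [0.4404, -0.1291, 0.2938]
tool_rot: [-0.47, 0.531, 0.484, 0.512]
ft_force: [-0.5, 0.4, -0.5]
grip_width: 0.603
```

```bash
python3 plan.py -0.084 0.49,0.0015,0.29; python3 - <<'E'
from h import *
save('top','top4.png'); save('scene','sc4.png')
z1=cv2.imread('pics/top4.png'); s=cv2.imread('pics/sc4.png')
cv2.imwrite('pics/m4.png',np.hstack([cv2.resize(z1[130:290,225:425],(500,400),interpolation=cv2.INTER_CUBIC),cv2.resize(s[150:270,260:350],(300,400),interpolation=cv2.INTER_CUBIC)]))
z0=cv2.imread('pics/top0.png')
pts=np.float32([[247.4,136.3],[308.7,145.7],[297,207],[233.8,196.9],[354.3,153.7],[416.5,163.8],[409,226.5],[343.9,215.8]]).reshape(-1,1,2)
q,s,e=cv2.calcOpticalFlowPyrLK(cv2.cvtColor(z0,6),cv2.cvtColor(z1,6),pts,None,winSize=(13,13))
print((q-pts)[:,0].round(2).tolist(),e.ravel().round(1))
E
```

```text
3 1 -13 45 -0.00; 1 -13 45 0.00; 1 -13 45 0.00
at [ 0.4404 -0.1291  0.2938] th -0.088 tilt [-0.0332 -0.003 ] t 35.4
[[0.17000000178813934, 0.3199999928474426], [0.07999999821186066, 0.5199999809265137], [0.05999999865889549, 0.25], [0.07000000029802322, 0.15000000596046448], [-0.3499999940395355, -0.41999998688697815], [-64.3499984741211, 48.68000030517578], [-39.02000045776367, 33.529998779296875], [0.05999999865889549, -1.659999966621399]] [ 7.9  7.8  8.   8.8  8.5 30.  18.  24.8]
```

View pics/m4.png

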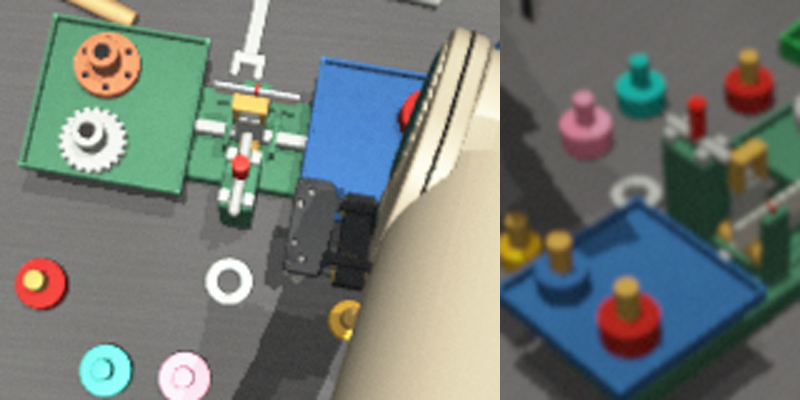

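Both parts, the red 400 and the blue 200 are on their pans, with the keeper slightly left of the red mark. I'll pin down the residual tilt numerically.

```bash
python3 - <<'E'
from h import *
G=lambda f:cv2.cvtColor(cv2.imread('pics/'+f),6).astype(np.float32)
def shift(f,box,m=6):
    u,v,w,h=box; t=G('top0.png')[v:v+h,u:u+w]; b=G(f)[v-m:v+h+m,u-m:u+w+m]
    k=8; r=cv2.matchTemplate(cv2.resize(b,None,fx=k,fy=k,interpolation=2),cv2.resize(t,None,fx=k,fy=k,interpolation=2),5)
    _,s,_,p=cv2.minMaxLoc(r); return round(p[0]/k-m,2),round(p[1]/k-m,2),round(s,2)
save('top','top5.png')
def keeper(f):
    im=cv2.imread('pics/'+f)[160:180,310:340]; hsv=cv2.cvtColor(im,40)
    m=((abs(hsv[...,0].astype(int)-20)<8)&(hsv[...,1]>110)&(hsv[...,2]>120)).astype(np.uint8); m[14:]=0
    M=cv2.moments(m*(hsv[...,1].astype(np.float32)),False); return m.sum(),round(M['m10']/M['m00'],2),round(M['m01']/M['m00'],2)
for f in['top0.png','top1.png','top2.png','top3.png','top4.png','top5.png']:
    print(f,keeper(f),'keep',shift(f,(318,166,17,9),12),'gTL',shift(f,(240,130,22,16)),'gTR',shift(f,(300,138,16,16)),'gBL',shift(f,(226,188,22,16)),'gBR',shift(f,(286,198,20,16)),'bTL',shift(f,(347,147,16,16)))
E
```

```text
top0.png (np.uint64(77), 15.28, 10.7) keep (0.0, 0.0, 0.99) gTL (0.0, 0.0, 1.0) gTR (0.0, 0.0, 1.0) gBL (0.0, 0.0, 1.0) gBR (0.0, 0.0, 1.0) bTL (0.0, 0.0, 1.0)
top1.png (np.uint64(96), 9.44, 10.4) keep (-6.62, -1.0, 0.87) gTL (6.0, 3.12, 0.77) gTR (0.88, 2.88, 0.92) gBL (2.12, 1.75, 0.97) gBR (1.0, 1.0, 0.91) bTL (0.25, -2.62, 0.94)
top2.png (np.uint64(104), 7.77, 10.48) keep (-9.62, -1.38, 0.9) gTL (-6.0, -3.0, 0.69) gTR (1.38, 3.75, 0.9) gBL (4.88, -4.0, 0.52) gBR (1.88, 1.38, 0.76) bTL (-0.12, -4.0, 0.95)
top3.png (np.uint64(90), 11.06, 10.38) keep (-4.62, -0.62, 0.86) gTL (1.62, 1.5, 0.84) gTR (0.5, 1.88, 0.88) gBL (1.38, 1.25, 0.96) gBR (0.62, 0.62, 0.95) bTL (0.25, -1.88, 0.96)
top4.png (np.uint64(81), 14.56, 10.6) keep (-0.62, -0.12, 0.96) gTL (0.25, 0.25, 0.97) gTR (0.0, 0.25, 0.91) gBL (0.12, 0.12, 0.99) gBR (0.0, 0.12, 0.99) bTL (0.0, -0.38, 0.96)
top5.png (np.uint64(82), 14.49, 10.59) keep (-0.62, -0.12, 0.96) gTL (0.25, 0.25, 0.97) gTR (0.0, 0.25, 0.93) gBL (0.12, 0.25, 0.99) gBR (0.12, 0.12, 0.99) bTL (0.0, -0.38, 0.97)
```

Template match on the keeper: −0.62 px now, −9.62 px at the 0.2 rad stop and −4.62 px with 400 g on. The residual is therefore about +0.013 to 0.016 rad, or 35–40 g. Adding 100 g would make it worse, so 600 g is best. Now the bolt: I'll push the knob from behind with the fingers shut.

```bash
python3 plan.py -0.084 0.50,0.004,0.26
```

```text
4 8 -12 35 -0.00; 8 -12 34 0.00; 8 -12 34 0.00; 8 -12 34 0.00
at [ 0.4404 -0.1291  0.2938] th -0.088 tilt [-0.0332 -0.003 ] t 35.55
```

Request:
{"name": "move_arm", "arguments": {
  "moves": "10 -18 44 0; 10 -18 43 0; 10 -10 32 0; 5 0 8 0; 0 0 0 0; 0 0 0 0; 0 0 0 0",
  "hand": 0
}}

```text
t: 36.25
eef_pos: [0.4985, -0.0077, 0.2563]
tool_rot: [-0.47, 0.533, 0.481, 0.514]
ft_force: [-0.2, -0.1, -0.0]
grip_width: 0.046
```

```bash
python3 plan.py -0.084 0.50,0.004,0.168;  python3 - <<'E'
from h import *
c=cams.calibration('wrist');im=save('wrist','w6.png'); print((proj('wrist',[.5474,.0015,.191],c)-[160,100])*2.5)
cv2.imwrite('pics/w6c.png',cv2.resize(im[100:340,160:480,::-1],None,fx=2.5,fy=2.5))
E
```

```text
2 44 -1 6 -0.01; 44 -2 6 0.00
at [ 0.4985 -0.0077  0.2563] th -0.096 tilt [-0.0306 -0.0058] t 36.25
[440.75914139 413.80794423]
```

View pics/w6c.png

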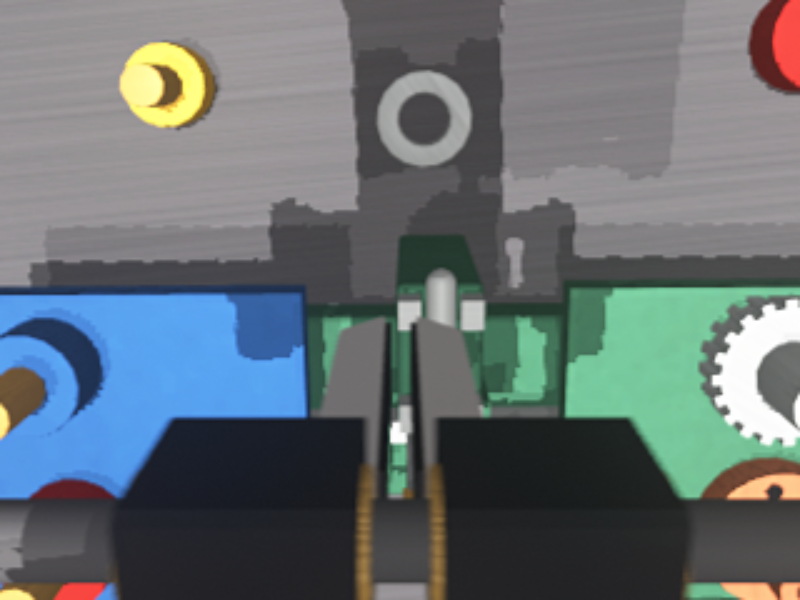

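The view shows the bolt rod at crop (440,275) between the white guides. That agrees with the computed knob line (441). Going down behind the knob.

Request:
{"name": "move_arm", "arguments": {
  "moves": "26 4 6 -0.01; 30 2 6 0; 18 0 1 0; 8 0 0 0; 0 0 0 0; 0 0 0 0"
}}

```text
t: 36.9
eef_pos: [0.4935, -0.0023, 0.1764]
tool_rot: [-0.472, 0.531, 0.478, 0.517]
ft_force: [0.6, -0.7, 0.1]
grip_width: 0.006
```

```bash
python3 plan.py -0.084 0.515,0.0043,0.168; python3 plan.py -0.084 0.582,-0.0013,0.168
```

```text
1 8 -21 9 -0.01
at [ 0.4935 -0.0023  0.1764] th -0.099 tilt [-0.0211 -0.0078] t 36.9
2 3 -44 5 -0.01; 3 -44 4 0.00
at [ 0.4935 -0.0023  0.1764] th -0.099 tilt [-0.0211 -0.0078] t 36.9
```

Request:
{"name": "move_arm", "arguments": {
  "moves": "6 -10 8 -0.01; 2 -8 0 0; 0 0 0 0; 0 0 0 0"
}}

```text
t: 37.3
eef_pos: [0.5165, 0.004, 0.1697]
tool_rot: [-0.476, 0.527, 0.479, 0.516]
ft_force: [-0.0, -0.7, 0.3]
grip_width: 0.003
```

```bash
python3 plan.py -0.084 0.582,-0.0013,0.168
```

```text
2 0 -33 0 -0.00; 0 -33 0 0.00
at [0.5165 0.004  0.1697] th -0.089 tilt [-0.0152 -0.0075] t 37.3
```

Request:
{"name": "move_arm", "arguments": {
  "moves": "0 -10 0 0; 0 -10 0 0; 0 -10 0 0; 0 -10 0 0; 0 0 0 0"
}}

```text
t: 37.8
eef_pos: [0.5579, 0.0005, 0.1691]
tool_rot: [-0.475, 0.528, 0.48, 0.515]
ft_force: [0.1, -1.0, -1.0]
grip_width: 0.001
```

Request:
{"name": "move_arm", "arguments": {
  "moves": "0 -8 0 0; 0 -8 0 0; 0 -5 0 0; 0 -3 0 0"
}}

```text
t: 38.2
eef_pos: [0.5732, -0.0004, 0.1676]
tool_rot: [-0.469, 0.533, 0.486, 0.509]
ft_force: [-8.3, 0.8, 6.6]
grip_width: 0.009
```

Request:
{"name": "move_arm", "arguments": {
  "moves": "-1 -6 0 0; 0 -4 0 0"
}}

```text
t: 38.4
eef_pos: [0.5729, -0.0001, 0.1672]
tool_rot: [-0.463, 0.539, 0.492, 0.504]
ft_force: [-10.3, 1.4, 7.6]
grip_width: 0.007
```

```bash
python3 - <<'E'
from h import *
print(arm.get_obs()['ft_force'])
s=save('scene','sc6.png'); t=save('top','top6.png'); print(proj('top',[.5474,.0015,.191]),proj('top',[.5474+.052,.0015-.0044,.191]))
cv2.imwrite('pics/m6.png',np.hstack([cv2.resize(s[160:260,280:380,::-1],(400,400),interpolation=2),cv2.resize(t[130:230,270:370,::-1],(400,400),interpolation=2)]))
E
```

```text
[-10.30950782   1.37564104   7.64674098]
[321.27852871 196.05514512] [324.97912935 175.54222275]
```

View pics/m6.png

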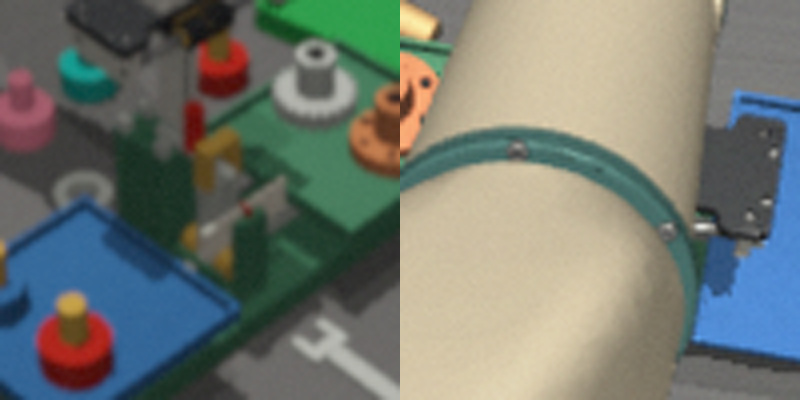

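```bash
python3 - <<'E'
from h import *
for d in(0,.03,.04,.052): print(d,proj('scene',[.5474+d,.0015-.084*d,.191]),proj('scene',[.5474+d,.0015-.084*d,.155]))
a=cv2.imread('pics/sc4.png');b=cv2.imread('pics/sc6.png')
def red(i):
    h=cv2.cvtColor(i,40)[170:210,300:345]; m=(((h[...,0]<6)|(h[...,0]>174))&(h[...,1]>150)&(h[...,2]>60)).astype(np.uint8)
    n,l,s,c=cv2.connectedComponentsWithStats(m); return [(x.tolist(),y.round(1).tolist()) for x,y in zip(s[1:],c[1:]) if x[4]>8]
print(red(a),red(b))
E
python3 plan.py -0.084 0.585,-0.0013,0.168
```

```text
0 [318.19617243 179.91034691] [318.5360893  188.76055327]
0.03 [324.88844659 184.20616603] [325.12743177 193.08614442]
0.04 [327.15242847 185.65943235] [327.35675508 194.5491455 ]
0.052 [329.89156092 187.41770125] [330.05360802 196.3189645 ]
[([28, 1, 14, 13, 130], [34.4, 7.4]), ([17, 9, 5, 13, 44], [18.8, 14.3])] [([30, 0, 12, 14, 115], [35.2, 7.5]), ([26, 16, 5, 12, 41], [28.1, 20.4])]
1 -2 -12 -0 0.00
at [ 5.730e-01 -1.000e-04  1.671e-01] th -0.087 tilt [-0.0644 -0.0026] t 38.5
```

Knob's scene centroid moved from (318.8,184.3) to (328.1,190.4), which is about 42 mm of travel. The upward force suggests the fingertips are riding on the front guides, so I'll back off, rise and push higher on the knob.

Request:
{"name": "move_arm", "arguments": {
  "moves": "-2 10 0 0; -8 2 0 0; -2 0 0 0; 0 0 0 0"
}}

```text
t: 38.9
eef_pos: [0.5648, 0.0005, 0.1813]
tool_rot: [-0.464, 0.537, 0.49, 0.505]
ft_force: [-0.9, 0.1, -0.3]
grip_width: 0.003
```

```bash
python3 plan.py -0.084 0.585,-0.0013,0.180
```

```text
1 0 -20 -0 0.00
at [5.648e-01 5.000e-04 1.813e-01] th -0.087 tilt [-0.0582 -0.0033] t 38.9
```

Request:
{"name": "move_arm", "arguments": {
  "moves": "1 -7 0 0; 0 -7 0 0; 0 -5 0 0; 0 -3 0 0"
}}

```text
t: 39.3
eef_pos: [0.5733, 0.0003, 0.1789]
tool_rot: [-0.456, 0.544, 0.499, 0.497]
ft_force: [-5.3, 0.3, 5.5]
grip_width: 0.003
```

Request:
{"name": "move_arm", "arguments": {
  "moves": "-5 10 0 0; -30 8 -10 0; -30 10 -40 0; 0 20 -45 0; 0 20 -40 0; 0 10 -10 0; 0 0 0 0"
}}

```text
t: 40.0
eef_pos: [0.4915, -0.1418, 0.2545]
tool_rot: [-0.46, 0.542, 0.497, 0.498]
ft_force: [0.5, 0.6, -0.4]
grip_width: 0.01
```

```bash
python3 plan.py -0.084 0.53,0.003,0.18; python3 - <<'E'
from h import *
s=save('scene','sc7.png'); t=save('top','top7.png')
cv2.imwrite('pics/m7.png',np.hstack([cv2.resize(s[170:250,290:370,::-1],(400,400),interpolation=2),cv2.resize(t[150:220,290:360,::-1],(400,400),interpolation=2)]))
def red(i,b):
    h=cv2.cvtColor(i,40)[b[1]:b[3],b[0]:b[2]]; m=(((h[...,0]<6)|(h[...,0]>174))&(h[...,1]>140)&(h[...,2]>60)).astype(np.uint8)
    n,l,st,c=cv2.connectedComponentsWithStats(m); return [(x.tolist(),(y+b[:2]).round(1).tolist()) for x,y in zip(st[1:],c[1:]) if x[4]>8]
for f in('top0','top7'): print(red(cv2.imread(f'pics/{f}.png'),(305,155,340,215)))
for f in('sc0','sc4','sc7'): print(red(cv2.imread(f'pics/{f}.png'),(300,170,345,215)))
print(proj('top',[.5474+.052,.0015-.0044,.191]))
E
```

```text
4 18 -8 37 0.00; 18 -8 37 0.00; 18 -8 37 0.00; 18 -8 37 0.00
at [ 0.4915 -0.1418  0.2545] th -0.083 tilt [-0.0815 -0.003 ] t 40.0
[([13, 37, 7, 10, 52], [320.7, 196.6])]
[([16, 20, 7, 10, 59], [323.7, 179.6])]
[([28, 0, 14, 14, 137], [334.5, 177.2]), ([16, 9, 11, 13, 87], [320.3, 185.2])]
[([28, 0, 14, 14, 138], [334.4, 177.2]), ([16, 9, 6, 13, 49], [318.6, 184.0])]
[([28, 0, 14, 14, 138], [334.4, 177.2]), ([26, 15, 5, 13, 43], [328.0, 189.6])]
[324.97912935 175.54222275]
```

View pics/m7.png

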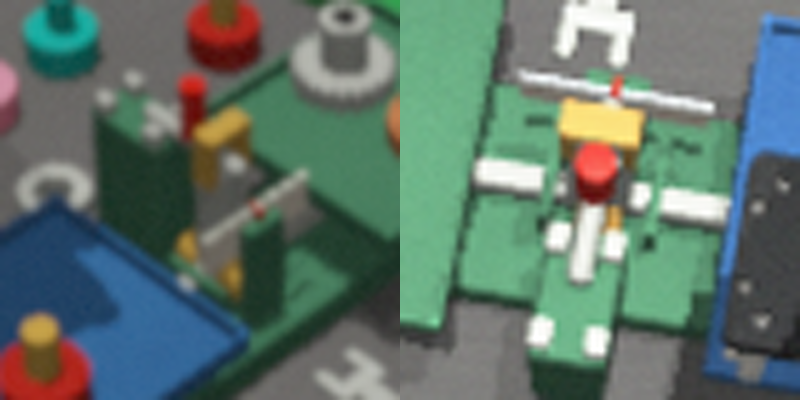

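The bolt has travelled about 43 mm (top shift 17 of 20.5 px), just short of home, and the nose is already through the keeper. The beam still looks level and the parts are undisturbed. I'll push again harder.

Request:
{"name": "move_arm", "arguments": {
  "moves": "2 -10 38 0; 4 -10 38 0; 10 -8 38 0; 14 -5 28 0; 16 0 4 0; 16 0 0 0; 5 0 0 0; 0 0 0 0"
}}

```text
t: 40.9
eef_pos: [0.5409, 0.0294, 0.178]
tool_rot: [-0.466, 0.531, 0.506, 0.495]
ft_force: [-0.0, 0.2, -0.1]
grip_width: 0.005
```

```bash
python3 plan.py -0.084 0.565,0.0003,0.178; python3 -c "
from h import *
print(ray('top',325,171.9,.17),ray('top',322.4,191.6,.155))"
```

```text
1 -2 -26 -28 0.03
at [0.5409 0.0294 0.178 ] th -0.055 tilt [-0.0761  0.005 ] t 40.9
[ 0.61494931 -0.00180033  0.17      ] [5.67502998e-01 4.53514691e-04 1.55000000e-01]
```

Request:
{"name": "move_arm", "arguments": {
  "moves": "0 -1 -20 0.03; 0 -2 -6 0; 0 -6 0 0; 0 0 0 0"
}}

```text
t: 41.3
eef_pos: [0.5509, -0.0007, 0.1792]
tool_rot: [-0.459, 0.539, 0.495, 0.504]
ft_force: [-0.1, -0.0, 0.3]
grip_width: 0.003
```

```bash
python3 plan.py -0.084 0.583,-0.0013,0.178
```

```text
1 -1 -32 2 -0.00
at [ 0.5509 -0.0007  0.1792] th -0.089 tilt [-0.072   0.0045] t 41.3
```

Request:
{"name": "move_arm", "arguments": {
  "moves": "-1 -15 1 0; -1 -18 1 0; -1 -20 0 0; -1 -20 0 0"
}}

```text
t: 41.7
eef_pos: [0.5744, -0.002, 0.1803]
tool_rot: [-0.428, 0.563, 0.522, 0.477]
ft_force: [-40.0, 3.1, 37.5]
grip_width: 0.004
```

Request:
{"name": "move_arm", "arguments": {
  "moves": "0 10 0 0; -8 15 -10 0; -30 8 -40 0; -20 10 -45 0; 0 10 -45 0; 0 0 -10 0; 0 0 0 0"
}}

```text
t: 42.4
eef_pos: [0.514, -0.1505, 0.2513]
tool_rot: [-0.426, 0.564, 0.525, 0.474]
ft_force: [0.1, 0.9, -0.9]
grip_width: 0.006
```

```bash
cat > red.py <<'E'
from h import *
def red(i,b):
    h=cv2.cvtColor(i,40)[b[1]:b[3],b[0]:b[2]]; m=(((h[...,0]<6)|(h[...,0]>174))&(h[...,1]>140)&(h[...,2]>60)).astype(np.uint8)
    n,l,st,c=cv2.connectedComponentsWithStats(m); return [(x.tolist(),(y+b[:2]).round(1).tolist()) for x,y in zip(st[1:],c[1:]) if x[4]>8]
import sys; f=sys.argv[1]
s=save('scene','sc'+f+'.png'); t=save('top','top'+f+'.png')
print(red(t[:,:,::-1].copy(),(305,155,340,215)),red(s[:,:,::-1].copy(),(300,170,345,215)))
im=t[160:180,310:340,::-1].copy(); hsv=cv2.cvtColor(im,40)
m=((abs(hsv[...,0].astype(int)-20)<8)&(hsv[...,1]>110)&(hsv[...,2]>120)).astype(np.uint8); m[14:]=0
M=cv2.moments(m*(hsv[...,1].astype(np.float32))); print('keeper',M['m10']/M['m00'],M['m01']/M['m00'])
E
python3 red.py 8; python3 plan.py -0.084 0.53,0.003,0.18
```

```text
[([15, 20, 8, 10, 60], [323.6, 179.6])] [([28, 0, 14, 14, 138], [334.4, 177.2]), ([26, 15, 5, 13, 44], [328.1, 189.7])]
keeper 14.412783868441661 10.708594361785435
4 17 -4 38 0.00; 17 -4 38 0.00; 17 -4 38 0.00; 17 -4 38 0.00
at [ 0.5142 -0.1485  0.2508] th -0.084 tilt [-0.1892  0.0175] t 42.5
```

```bash
python3 - <<'E'
from h import *
def P(n):
    c=cams.calibration(n); return np.array(c['camera_matrix'])@np.c_[c['R'],np.ravel(c['t'])]
def tri(n,a,b):
    X=cv2.triangulatePoints(P('top'),P('scene'),np.array(a,float).reshape(2,1),np.array(b,float).reshape(2,1)); X=(X[:3]/X[3]).ravel()
    print(n,X.round(4),'res',np.linalg.norm(proj('top',X)-a).round(2))
tri('rear+y',(314.5,207.8),(316.6,185.6)); tri('rear-y',(324.1,209.5),(311,189.6))
tri('knob now',(324.2,179),(328.5,186.5)); tri('knob0',(321.3,196.1),(318.6,178.8))
tri('keeper',(325,171.9),(334.5,194.5))
E
python3 - <<'E'
import cv2,numpy as np
t=cv2.imread('pics/top8.png');s=cv2.imread('pics/sc8.png')
cv2.imwrite('pics/m8.png',np.hstack([cv2.resize(s[175:220,302:347],(400,400),interpolation=2),cv2.resize(t[160:205,300:345],(400,400),interpolation=2)]))
E
```

```text
rear+y [0.5257 0.0164 0.1472] res 0.14
rear-y [ 0.5238 -0.0082  0.1452] res 0.23
knob now [ 0.5916 -0.0011  0.1892] res 0.33
knob0 [0.5473 0.0024 0.1946] res 0.56
keeper [ 0.6155 -0.0011  0.17  ] res 0.35
```

View pics/m8.png

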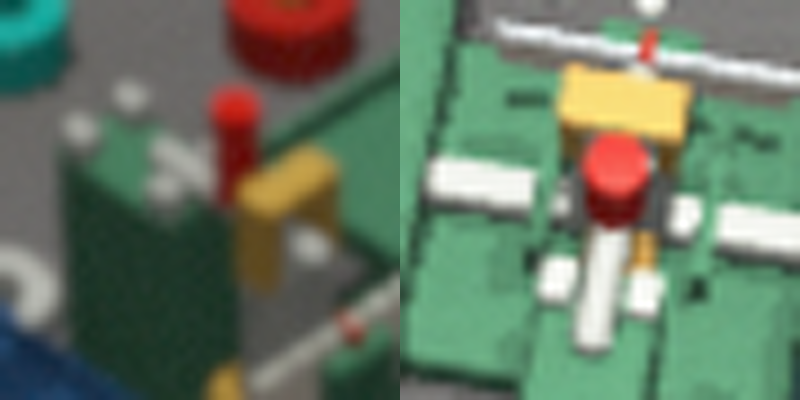

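The nose (white) is through the brass keeper. The knob is at a hard stop: 40 N from behind did not move it, and nothing visible blocks it. It shows 44 mm of travel from its starting place. So this is the end of the bolt's range, as it evidently started slightly forward of fully drawn. Next I locate the parts on the pan.

```bash
python3 - <<'E'
from h import *
t=cv2.imread('pics/top8.png'); g=cv2.cvtColor(t,6)
for n,b in(('flange',(258,143,274,157)),('gear',(252,175,268,190))):
    r=cv2.GaussianBlur(g,(3,3),0)[b[1]:b[3],b[0]:b[2]]; w=np.clip(75-r.astype(float),0,None); yy,xx=np.mgrid[b[1]:b[3],b[0]:b[2]]
    u,v=(xx*w).sum()/w.sum(),(yy*w).sum()/w.sum(); print(n,u,v,w.sum(),ray('top',u,v,.139))
print(arm.get_obs()['eef_pos'])
E
python3 plan.py -0.084 0.52,0.0,0.29 0.58,0.163,0.27
```

```text
flange 265.8385416666667 150.703125 192.0 [0.66812418 0.15818202 0.139     ]
gear 259.10869565217394 181.7826086956522 46.0 [0.58278756 0.16522262 0.139     ]
[ 0.51419137 -0.14851757  0.25082667]
8 -9 3 37 0.00; -9 3 37 0.00; -9 3 37 0.00; -9 3 37 0.00; 3 -12 42 0.00; 3 -12 42 0.00; 3 -12 42 0.00; 3 -12 42 0.00
at [ 0.5142 -0.1485  0.2508] th -0.084 tilt [-0.1892  0.0175] t 42.5
```

Request:
{"name": "move_arm", "arguments": {
  "moves": "-9 1 37 0; -9 1 37 0; -9 1 37 0; -6 0 37 0; 0 -14 42 0; 4 -14 42 0; 6 -12 36 0; 8 -8 25 0; 8 0 6 0; 0 0 0 0",
  "hand": 0.62
}}

```text
t: 43.5
eef_pos: [0.5799, 0.1819, 0.2452]
tool_rot: [-0.428, 0.556, 0.539, 0.465]
ft_force: [0.1, -0.4, -0.8]
grip_width: 0.621
```

```bash
python3 plan.py -0.084 0.584,0.164,0.155 0.584,0.164,0.108
```

```text
3 44 -12 -9 0.03; 44 -12 -9 0.00; 46 -9 -0 0.00
at [0.5799 0.1819 0.2452] th -0.056 tilt [-0.1999  0.0245] t 43.5
```

Request:
{"name": "move_arm", "arguments": {
  "moves": "38 -10 -9 0.03; 38 -9 -9 0; 8 0 0 0; 0 0 0 0"
}}

```text
t: 43.9
eef_pos: [0.5798, 0.1621, 0.1592]
tool_rot: [-0.422, 0.565, 0.529, 0.472]
ft_force: [-0.2, 0.6, 0.3]
grip_width: 0.621
```

```bash
python3 plan.py -0.084 0.584,0.164,0.108
```

```text
2 25 -7 1 0.00; 25 -7 1 0.00
at [0.5798 0.1621 0.1592] th -0.087 tilt [-0.1979  0.0238] t 43.9
```

Request:
{"name": "move_arm", "arguments": {
  "moves": "22 -4 1 0; 18 -4 1 0; 6 0 0 0; 2 0 0 0"
}}

```text
t: 44.3
eef_pos: [0.5825, 0.1642, 0.1174]
tool_rot: [-0.423, 0.562, 0.527, 0.477]
ft_force: [0.4, 0.2, -0.6]
grip_width: 0.618
```

Request:
{"name": "move_arm", "arguments": {
  "moves": "0 0 0 0; 0 0 0 0; 0 0 0 0; 0 0 0 0",
  "hand": 0,
  "grip_force": 25
}}

```text
t: 44.7
eef_pos: [0.5846, 0.1647, 0.1217]
tool_rot: [-0.424, 0.56, 0.526, 0.479]
ft_force: [-0.0, 0.2, -0.5]
grip_width: 0.355
```

```bash
python3 plan.py -0.084 0.55,0.18,0.26 0.45,0.38,0.24
```

```text
8 -43 20 5 -0.01; -43 20 5 0.00; -43 20 5 0.00; 9 22 38 0.00; 9 22 38 0.00; 9 22 38 0.00; 9 22 38 0.00; 9 22 38 0.00
at [0.5846 0.1647 0.1217] th -0.09 tilt [-0.1821  0.0286] t 44.7
```

Request:
{"name": "move_arm", "arguments": {
  "moves": "-20 5 0 -0.01; -40 12 2 0; -43 16 4 0; -38 16 4 0; 8 22 38 0; 9 22 38 0; 9 22 38 0; 9 22 38 0; 8 18 32 0; 5 8 12 0; 0 0 0 0; 0 0 0 0"
}}

```text
t: 45.9
eef_pos: [0.456, 0.382, 0.247]
tool_rot: [-0.427, 0.56, 0.526, 0.477]
ft_force: [0.0, -0.4, -2.7]
grip_width: 0.352
```

```bash
python3 plan.py -0.084 0.455,0.39,0.1 0.455,0.39,0.05; python3 -c "
from h import *
print(arm.get_obs()['ft_force'])"
```

```text
6 36 -6 2 0.00; 36 -6 2 0.00; 36 -6 2 0.00; 36 -6 2 0.00; 25 -5 -0 0.00; 25 -5 -0 0.00
at [0.456 0.382 0.247] th -0.086 tilt [-0.1805  0.0234] t 45.9
[ 0.01786679 -0.37299064 -2.6686774 ]
```

Request:
{"name": "move_arm", "arguments": {
  "moves": "36 -5 2 0; 36 -5 2 0; 36 -5 2 0; 25 -4 1 0; 8 0 0 0; 0 0 0 0"
}}

```text
t: 46.5
eef_pos: [0.4634, 0.3776, 0.103]
tool_rot: [-0.426, 0.563, 0.517, 0.484]
ft_force: [-0.4, 0.3, -2.5]
grip_width: 0.357
```

```bash
python3 plan.py -0.084 0.455,0.39,0.045
```

```text
2 29 -0 6 -0.02; 29 -0 6 0.00
at [0.4634 0.3776 0.103 ] th -0.104 tilt [-0.1681  0.0215] t 46.5
```

Request:
{"name": "move_arm", "arguments": {
  "moves": "20 1 7 -0.02; 20 0 5 0; 10 0 0 0; 3 0 0 0; 0 0 0 0"
}}

```text
t: 47.0
eef_pos: [0.4635, 0.3887, 0.0567]
tool_rot: [-0.431, 0.555, 0.52, 0.486]
ft_force: [0.1, -0.4, -2.1]
grip_width: 0.357
```

Request:
{"name": "move_arm", "arguments": {
  "moves": "2 0 0 0; 2 0 0 0; 2 0 0 0"
}}

```text
t: 47.3
eef_pos: [0.4649, 0.3891, 0.0534]
tool_rot: [-0.431, 0.554, 0.519, 0.488]
ft_force: [-0.8, 0.3, -2.8]
grip_width: 0.357
```

Request:
{"name": "move_arm", "arguments": {
  "moves": "0 7 0 0; 1 5 0 0; 3 1 0 0; 2 0 0 0; 2 0 0 0"
}}

```text
t: 47.8
eef_pos: [0.4492, 0.3911, 0.0476]
tool_rot: [-0.431, 0.553, 0.519, 0.488]
ft_force: [0.3, 0.1, -2.1]
grip_width: 0.352
```

Request:
{"name": "move_arm", "arguments": {
  "moves": "3 0 0 0; 2 0 0 0; 1 0 0 0; 0 0 0 0"
}}

```text
t: 48.2
eef_pos: [0.4501, 0.3913, 0.0443]
tool_rot: [-0.431, 0.553, 0.519, 0.489]
ft_force: [-1.1, 0.0, -1.3]
grip_width: 0.353
```

Request:
{"name": "move_arm", "arguments": {
  "moves": "0 0 0 0; 0 0 0 0; 0 0 0 0; -15 3 0 0; -35 7 0 0; -43 8 0 0; -43 0 -20 0; -40 -18 -36 0; 0 -27 -38 0; 0 -27 -38 0; 0 -24 -32 0; 0 -10 -20 0",
  "hand": 0.62
}}

```text
t: 49.4
eef_pos: [0.5477, 0.1996, 0.2139]
tool_rot: [-0.435, 0.546, 0.522, 0.491]
ft_force: [0.8, 0.6, 0.7]
grip_width: 0.621
```

```bash
python3 plan.py -0.084 0.665,0.159,0.165
```

```text
3 10 -42 -11 0.00; 10 -42 -11 0.00; 10 -42 -11 0.00
at [0.5477 0.1996 0.2139] th -0.082 tilt [-0.1399  0.0372] t 49.4
```

Request:
{"name": "move_arm", "arguments": {
  "moves": "0 -42 -11 0; 2 -42 -11 0; 6 -28 -9 0; 12 -6 -2 0; 0 0 0 0"
}}

```text
t: 49.9
eef_pos: [0.6626, 0.1503, 0.1807]
tool_rot: [-0.434, 0.547, 0.519, 0.493]
ft_force: [-0.3, -0.4, -0.3]
grip_width: 0.625
```

```bash
python3 plan.py -0.084 0.666,0.159,0.16 0.666,0.159,0.122; python3 red.py 9; python3 - <<'E'
from h import *
t=cv2.imread('pics/top9.png')
c=cams.calibration('wrist');im=save('wrist','w9.png'); print((proj('wrist',[.6685,.159,.1485],c)))
cv2.imwrite('pics/m9.png',np.hstack([cv2.resize(im[60:300,200:440,::-1],(400,400)),cv2.resize(t[130:260,140:270],(400,400),interpolation=2)]))
E
```

```text
2 20 -5 8 -0.00; 38 -5 -1 0.00
at [0.6626 0.1503 0.1807] th -0.089 tilt [-0.136   0.0368] t 49.9
[([16, 20, 7, 10, 60], [323.7, 179.5])] [([28, 0, 14, 14, 138], [334.4, 177.3]), ([26, 15, 5, 11, 44], [328.2, 189.3])]
keeper 17.543257149694867 11.020581548402538
[329.26463191 234.25245356]
```

View pics/m9.png

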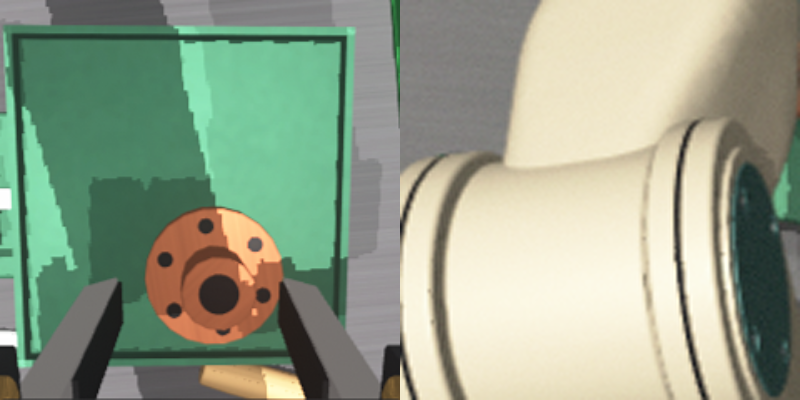

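The flange dot is at crop (219,293), within 2 mm of where it was placed. The keeper shift puts the beam at about −0.05 rad, held there by the bolt (free it would be about −0.1), so the lock is engaged.

Request:
{"name": "move_arm", "arguments": {
  "moves": "16 -6 9 0; 22 -3 0 0; 16 0 0 0; 4 0 0 0; 0 0 0 0"
}}

```text
t: 50.55
eef_pos: [0.6623, 0.1722, 0.1244]
tool_rot: [-0.437, 0.541, 0.522, 0.494]
ft_force: [0.0, 0.3, 0.9]
grip_width: 0.62
```

```bash
python3 plan.py -0.084 0.6665,0.160,0.120
```

```text
1 3 -6 -12 0.01
at [0.6623 0.1722 0.1244] th -0.078 tilt [-0.1313  0.0425] t 50.55
```

Request:
{"name": "move_arm", "arguments": {
  "moves": "1 -4 -10 0.01; 1 -1 -2 0; 0 0 0 0"
}}

```text
t: 50.85
eef_pos: [0.6671, 0.1602, 0.1227]
tool_rot: [-0.435, 0.543, 0.519, 0.496]
ft_force: [0.1, 0.4, 0.1]
grip_width: 0.621
```

Request:
{"name": "move_arm", "arguments": {
  "moves": "0 0 0 0; 0 0 0 0; 0 0 0 0; 0 0 0 0; -20 3 0 0; -40 8 0 0; -45 10 2 0; -38 14 4 0",
  "hand": 0
}}

```text
t: 51.65
eef_pos: [0.647, 0.1604, 0.2642]
tool_rot: [-0.431, 0.549, 0.521, 0.491]
ft_force: [0.6, 0.3, -3.9]
grip_width: 0.358
```

```bash
python3 plan.py -0.084 0.536,0.394,0.22
```

```text
6 11 20 37 -0.01; 11 20 37 0.00; 11 20 37 0.00; 11 20 37 0.00; 11 20 37 0.00; 11 20 37 0.00
at [0.647  0.1604 0.2642] th -0.09 tilt [-0.1461  0.0377] t 51.65
```

Request:
{"name": "move_arm", "arguments": {
  "moves": "8 20 37 -0.01; 8 20 37 0; 8 20 37 0; 8 20 36 0; 8 18 34 0; 8 8 20 0; 0 0 6 0; 0 0 0 0; 0 0 0 0"
}}

```text
t: 52.55
eef_pos: [0.5511, 0.3805, 0.2381]
tool_rot: [-0.436, 0.547, 0.52, 0.49]
ft_force: [0.5, 0.2, -3.1]
grip_width: 0.359
```

```bash
python3 plan.py -0.084 0.538,0.394,0.08
```

```text
4 40 -2 2 0.00; 40 -2 2 0.00; 40 -2 2 0.00; 40 -2 2 0.00
at [0.5511 0.3805 0.2381] th -0.083 tilt [-0.1396  0.0335] t 52.55
```

Request:
{"name": "move_arm", "arguments": {
  "moves": "36 -1 3 0; 36 -1 3 0; 36 -1 3 0; 22 0 1 0; 8 0 0 0; 0 0 0 0"
}}

```text
t: 53.15
eef_pos: [0.548, 0.3815, 0.1004]
tool_rot: [-0.435, 0.549, 0.512, 0.497]
ft_force: [0.0, 0.4, -3.1]
grip_width: 0.354
```

```bash
python3 plan.py -0.084 0.538,0.394,0.038
```

```text
2 32 1 5 -0.02; 32 1 5 0.00
at [0.548  0.3815 0.1004] th -0.101 tilt [-0.1272  0.0309] t 53.15
```

Request:
{"name": "move_arm", "arguments": {
  "moves": "16 3 7 -0.02; 18 2 5 0; 12 1 0 0; 6 0 0 0; 0 0 0 0"
}}

```text
t: 53.65
eef_pos: [0.5416, 0.3963, 0.0515]
tool_rot: [-0.441, 0.541, 0.516, 0.496]
ft_force: [0.1, -0.1, -2.9]
grip_width: 0.355
```

Request:
{"name": "move_arm", "arguments": {
  "moves": "4 2 0 0; 3 0 0 0; 2 0 0 0; 1 0 0 0"
}}

```text
t: 54.05
eef_pos: [0.5399, 0.3973, 0.0432]
tool_rot: [-0.441, 0.54, 0.516, 0.498]
ft_force: [0.2, 0.8, -4.2]
grip_width: 0.36
```

Request:
{"name": "move_arm", "arguments": {
  "moves": "4 0 0 0; 3 1 0 0; 2 0 0 0; 2 0 0 0"
}}

```text
t: 54.45
eef_pos: [0.5396, 0.3979, 0.0369]
tool_rot: [-0.442, 0.539, 0.516, 0.499]
ft_force: [-2.4, -2.0, 10.5]
grip_width: 0.356
```

Request:
{"name": "move_arm", "arguments": {
  "moves": "1 0 0 0; 1 0 0 0; 0 0 0 0"
}}

```text
t: 54.75
eef_pos: [0.5394, 0.3977, 0.0372]
tool_rot: [-0.442, 0.538, 0.516, 0.499]
ft_force: [-0.1, -0.7, -1.8]
grip_width: 0.359
```

On the floor. Releasing and leaving.

Request:
{"name": "move_arm", "arguments": {
  "moves": "0 0 0 0; 0 0 0 0; 0 0 0 0; -15 2 0 0; -35 5 0 0; -43 6 0 0; -43 6 0 0; 0 10 -45 0; 0 10 -45 0; 0 10 -40 0; 0 5 -20 0; 0 0 0 0",
  "hand": 0.62
}}

```text
t: 55.95
eef_pos: [0.4907, 0.2465, 0.1868]
tool_rot: [-0.443, 0.532, 0.516, 0.504]
ft_force: [0.3, 1.0, 0.4]
grip_width: 0.621
```

```bash
python3 red.py 10; python3 - <<'E'
import cv2,numpy as np
t=cv2.imread('pics/top10.png');s=cv2.imread('pics/sc10.png')
cv2.imwrite('pics/m10.png',np.hstack([cv2.resize(t[130:290,130:330],(500,400),interpolation=2),cv2.resize(s[130:250,310:430],(300,300),interpolation=2,).repeat(1,0) if 0 else cv2.resize(s[125:245,320:410],(300,400),interpolation=2)]))
E
```

```text
[([16, 20, 7, 10, 59], [323.7, 179.6])] [([28, 0, 14, 14, 133], [334.2, 177.3]), ([25, 14, 7, 12, 51], [328.0, 188.8])]
keeper 17.63288665549972 11.057649357900614
```

View pics/m10.png

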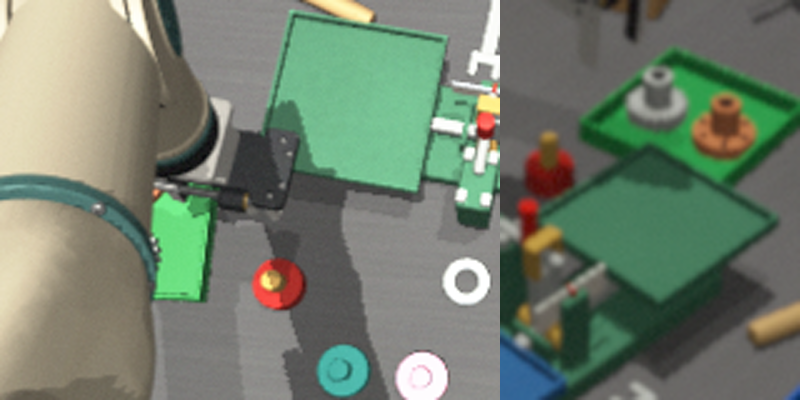

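Both parts stand upright side by side in the crate: gear at scene crop (657,100), flange (724,125). The bolt knob hasn't moved, and the beam is held leaning to the blue side. Handing in.

```bash
python3 -c "
from cell import workorder; print(workorder.close_job())"
```

```text
the job is handed in; nothing more can be done
None
```

I carried out all the steps and handed the job in. The one thing I could not confirm is that the bolt went past 44 mm.

- **Weighing:** The gear and flange were the only parts present, and I stood both on the green pan. Against them went 400 g + 200 g on the blue pan. The beam settled at about +0.015 rad, roughly 35–40 g heavy on the parts side, so adding the 100 g weight would have made it worse.
- **Locking:** I pushed the bolt until it stopped hard, with its nose through the keeper. My first pushes stopped at the same place.
- **Moving the parts:** The gear and flange then went into the green crate.

**Last checks:**
- **Crate:** Both parts stand upright and side by side.
- **Beam:** It is held at about −0.05 rad towards the blue pan. Free, it would lean further, so the lock is working and the weights are still on the blue pan.
- **Bystanders:** I did not touch the bearing, spanner or tin, and they looked unmoved in the pictures that showed them. I made no final check of the spanner or tin.

**What disagreed:** The cameras put the bolt's travel at only 41–44 mm from where it started, short of the full 52 mm. A 40 N push did not move it further and nothing visible was in the way. I took this as the end of its range, meaning it started a few millimetres forward, but that is an inference. That push also reached about 40 N at the fingers, equal to the limit set for the arm and gripper body.

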